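# Slide a specimen in through the spring flap

## Robot

A 6-joint arm with a two-finger parallel gripper is mounted at the origin on a cart in front of the work surface, level with it; the furniture and walls round the work are solid. World frame = base frame: x ahead of the robot, y to its left, z up, the work surface at z = 0. Lengths are in m, angles in degrees, forces in N, time in s.
With the tool pointing down it reaches from about 0.375 to 0.9 m from the base axis. Payload 3.1 kg.
Tool frame: the origin (TCP) lies midway between the tips of the shut fingers; the grasp point (between the pads) lies 19 mm behind it; x points along the fingers, z is the direction in which the jaws open and shut, and the axes are right-handed (so a half turn about x gives the same grasp; the last joint's range is limited). The gripper opens to 87 mm and grips with 3 to 60 N. Pads are 19 mm wide; open, the fingers measure 117 mm over their backs; the gripper's body (75 mm by 190 mm) begins 51 mm behind the grasp point.
Start: joints at [61.278, 30.224, 82.088, -0, 67.689, -10.227], TCP at [0.198, 0.593, 0.197] pointing down, gripper open.
Joint ranges: [-176.69, 176.69], [-43.24, 126.21], [12.49, 139.97], [-82, 262], [0, 151.66], [-163.58, 163.58]. Speed limits (degrees/s): [159.86, 159.86, 180, 180, 180, 180].

## Interface

Orientations are given as a 3x3 rotation matrix whose columns are the frame's x, y, z axes.
In Python, from rig import * gives the robot as it stands.
- The arm moves only by the tool play_rows, never from a script. Its argument "rows" is a list that holds one entry, the list of rows, each a list of 7 numbers: the shift along the tool's x, y, z in m, then the turn, a rotation vector about the tool's x, y, z in degrees, then the finger opening in m, from 0 to 0.087. A call has 1 to 12 rows; each row is the pose to reach, as a shift and turn from the pose commanded when the call began, along the tool's axes at that moment; what a row does not reach only later rows make up. A row lasts 1/10 s, in which the tool goes at most 50 mm and 8.59 degrees, less where a joint would pass 70% of its speed; a pose out of reach is approached as far as the arm can. A call with a gripper value outside its range is refused whole. The fingers move at their own pace and stop on an object; the grip force is fixed at half the most. Time passes only in rows, so rows that repeat a pose let the fingers close. It gives the time, the measured TCP pose, the force and the opening at its end, in the units of the state.
- read_state(): the state, without advancing time (a new reading comes with each control period).
- capture(name): name is "scene" or "top"; returns a dict with "pixels" (400x640x3 uint8, red, green, blue), "intrinsics" (3x3 intrinsics, pixels), "k1" (the pictures are not rectified: a ray, as slopes to the right and down, at radius r is drawn at 1 + k1 r^2 times it, then the intrinsics apply), "rvec" (rotation vector, rad) and "tvec" (3), from world to camera coordinates, as OpenCV has them. Camera axes: x right, y down, z forward; pixel columns grow to the right and rows downward; lengths in m; the calibration is good to about 2 mm. A picture is of the moment at which its call begins. There is no depth.
- hand_in(): hands the job in, once; it reports no verdict.
Trained networks look in the newest picture that a camera, given by its name, has taken for a name from the list of things; names that differ only in an ending like _2 or _b are one class to them, and where a whole thing is asked for, a point or a joint stands for the part that bears it (a point fixed in the world has none). Each returns a list of dicts, best first, with "p" (0 to 1); they miss things now and then, are a little off and sometimes report something else, mostly with a low value. They report only what shows in the picture. A call takes as long as a camera call. They do not tell look-alikes from the thing itself.
- trace(camera, target): "mask" (400x640 bool, what is visible of it) and "at" ([column, row] in pixels, amid what is visible of it).
The state is a dict: "time_s": time; "joint_positions": joint angles; "qvel": joint speeds; "tau": joint torques, N m; "position": TCP position; "tcp_rot": TCP orientation; "force": force on the tool from outside, world axes, zero at the start; "moment": the same for the moment, N m; "opening": opening from 0.0 (shut) to 1.0 (fully open).
Only numpy, scipy, OpenCV 4.12 (cv2) and the standard library are available. Lean on these libraries where they do the work, as an engineer would, in place of code of your own. Each camera call takes 0.05 s, during which the arm holds its last target.

## Task

Check in the clear specimen block that lies on the open end of the blue-floored white tray: push the orange self-closing flap open with one finger and, while that finger holds it open, slide the block in past it with the other finger, until it lies flat so far inside that the flap falls fully shut again behind it. Only push the block gently, never pinch or lift it, and do not let it press on the flap or let the flap snap onto it. Leave the vials, dropper bottle and dish standing where they are.

Things in the scene. Friction and masses are not known exactly. Their poses are not given: they have to be found in the camera images.
- tray: fixed blue-floored white tray with a straight lane, open above. Origin: on the worktop (z = 0), mid-lane, level with the flap's hinge. x points inward along the lane, y to its left, z up. Level floor, top at z = 6 mm, x -106 to +246 mm. Lane 90 mm wide (y -45 to +45). x -96 to -10: open apron, side lips up to z = 14 mm. x -10 to +238: roofless box inside 6 mm walls up to z = 48 mm.
- box_end (a point): middle of the foot of the box's end wall, on the floor inside: x = +238 mm, z = 6 mm in the tray's frame, same axes. Two grey jambs at the box's entrance (|y| over 46 mm, x -10 to +2) reach z = 50 mm.
- flap_hinge (a point): the flap's upright hinge axis, half-way up, at the left wall: x = 0, y = +41, z = 28 mm in the tray's frame, same axes, fixed to the tray. The orange flap is a straight plate 160 mm long from here, 36 mm high (z 10 to 46 mm), 4 mm thick, with a 6 mm thick black free edge.
- flap (a joint): opening angle of the flap. 0 rad = shut: it runs slantwise across the lane from the hinge inward to the right wall (free edge at x = 137, y = -42 mm). 0.545 = fully open: flat along the left wall, free edge at x = 160 mm. It opens only inward and to the left (+y). A spring shuts it: 0.08 N m when shut, 0.13 N m open. To stay clear of its swing the block must lie wholly beyond x = 160 mm.
- specimen_mid (a point): centre (half-way up) of the clear resin specimen block with a beetle, 30 x 44 x 20 mm (along its own x, y, z), about 30 g. It starts flat on the tray's apron, its axes along the tray's within 0.1 rad (long side across the lane), centre at x -58 to -32 mm and y -22 to -16 mm in the tray's frame.
- vial_red: bystander, stands loose on the worktop beside the tray: red-capped vial, 23 mm wide, 60 tall; origin at the centre of its underside
- dropper_blue: bystander, stands loose on the worktop beside the tray: dropper bottle with blue cap, 33 mm wide, 85 tall; origin at the centre of its underside
- dish: bystander, stands loose on the worktop beside the tray: covered petri dish, 68 mm wide, 15 tall; origin at the centre of its underside
- vial_black: bystander, stands loose on the worktop beside the tray: black-capped vial, 23 mm wide, 60 tall; origin at the centre of its underside
Mind the look-alikes: they are no part of the job. Leave any brown look-alike of the part that bears specimen_mid alone.

How it is judged (in metres and radians):
On the way, in this order (a step that is already met when the one before it is completed fails the run):
1. a finger pushes the flap open (over 0.15 rad) while the block is still in front of it (value of joint flap above 0.15 rad and contact force between the fingers and flap above 0.1 N and x of specimen_mid in the frame of tray below 0.07 m), for 0.1 s.
2. the block passes while a finger holds the flap open (over 0.3 rad) (value of joint flap above 0.3 rad and contact force between the fingers and flap above 0.1 N and x of specimen_mid in the frame of tray above 0.1 m), for 0.1 s.
At the end, for the whole second after the job is handed in: the block lies flat and still on the tray's floor inside the box, its centre at least 152 mm inward of the flap's hinge and between the walls, and the flap is shut (under 0.06 rad) (x of specimen_mid in the frame of tray between 0.152 and 0.232 m and y of specimen_mid in the frame of tray between -0.045 and 0.045 m and z of specimen_mid in the frame of tray between 0.012 and 0.02 m and value of joint flap below 0.06 rad and angle between specimen_mid's own z axis and vertical below 0.1 rad and linear speed of specimen below 0.01 m/s); the robot touches nothing.
It fails at once if the specimen block is lifted (z of specimen_mid in the frame of tray above 0.023 m).
It fails at once if the specimen block is tipped (angle between specimen_mid's own z axis and vertical above 0.35 rad).
It fails at once if the specimen block is pinched or pressed hard (over 8 N from the fingers) (contact force between the fingers and specimen above 8 N).
It fails at once if the flap and the specimen block press on each other (over 0.6 N) (contact force between flap and specimen above 0.6 N).
It fails at once if a vial, the dropper bottle or the dish is disturbed (moved 15 mm) (distance of any of vial_red, dropper_blue, dish, vial_black from where it was at the start of the episode above 0.015 m).
It also fails if it takes over 40 s, if anything falls off the work surface, if the arm or the gripper's body presses on something with over 40 N, if the wrist force passes 120 N, or if a joint passes its speed limit or range.

## Working session

There is one attempt and no reset: what is moved stays moved. The work goes in short steps, Python scripts to look and compute and a tool call to move; the robot and the scene stay as the last step left them, time stands still between calls to the robot, and variables do not carry over. Pictures are saved under pics/ and viewed, and the job is handed in when it is done.

Besides the shell and the picture viewer there is one more tool, called after ">>>" as a command line: name --argument value ..., lists and objects as JSON in quotes. play_rows: Moves the arm, as the interface text tells. Its arguments: {"type":"object","properties":{"rows":{"type":"array"}},"required":["rows"]}

```bash
ls; mkdir -p pics; python3 - <<'E'
from rig import *
import cv2
s=read_state();print(s)
for n in("scene","top"):
    c=capture(n);cv2.imwrite(f"pics/{n}0.png",c["pixels"][:,:,::-1]);print(n,c["intrinsics"],c["k1"],c["rvec"],c["tvec"])
    for t in("tray","flap","specimen_mid","vial_red","dropper_blue","dish","vial_black"):
        print(t,[(round(d["p"],2),d["at"],int(d["mask"].sum())) for d in trace(n,t)])
E
```

```text
pics
{'time_s': 0.0, 'joint_positions': array([ 6.12782901e+01,  3.02804792e+01,  8.21563805e+01, -1.35634424e-03,
        6.76885029e+01, -1.02274833e+01]), 'qvel': array([-0.02343208,  0.06243103,  0.04722367, -0.03951962,  0.02519175,
        0.02304546]), 'tau': array([-1.06223804e-03, -4.40041924e+01, -1.76588720e+01,  6.32591662e-02,
        5.82140882e-02, -1.73914450e-04]), 'position': array([0.19785271, 0.59202799, 0.1964555 ]), 'tcp_rot': array([[-1.03224410e-03, -9.48358292e-01,  3.17199439e-01],
       [-1.92931060e-03,  3.17200907e-01,  9.48356401e-01],
       [-9.99997606e-01,  3.66959057e-04, -2.15710647e-03]]), 'force': array([-0.02064994, -0.77571159, -0.17263357]), 'moment': array([-0.02970463, -0.02236052, -0.02149949]), 'opening': 1.000117319817497}
scene [[392.25901208   0.         317.86229595]
 [  0.         392.25901208 201.84334866]
 [  0.           0.           1.        ]] -0.04923755796637346 [ 2.25170781 -0.59125677  0.27746808] [-0.49686861  0.18151816  0.72887413]
tray [(0.95, [293.5, 206.7], 5995), (0.44, [352.6, 191.3], 295)]
flap [(0.66, [295.7, 200.
[... 269 characters left out ...]
, 167.6], 378)]
vial_black [(0.55, [251.5, 241.6], 298)]
top [[389.47285689   0.         324.93883605]
 [  0.         389.47285689 198.78069933]
 [  0.           0.           1.        ]] -0.06930573284899837 [ 2.19159108 -2.15845724  0.10366552] [-0.0532552   0.52814114  0.83830596]
tray [(0.73, [300.5, 199.5], 7979), (0.5, [328.1, 147.0], 236)]
flap [(0.74, [314.2, 213.4], 57)]
specimen_mid [(0.79, [397.8, 281.4], 261), (0.63, [354.5, 203.3], 276), (0.59, [416.6, 237.8], 298), (0.52, [413.3, 173.2], 287)]
vial_red [(0.44, [360.2, 158.2], 118)]
dropper_blue [(0.58, [326.9, 146.4], 197)]
dish [(0.81, [279.4, 136.4], 671), (0.24, [300.6, 199.5], 7889)]
vial_black [(0.61, [339.5, 267.8], 115)]
```

View pics/scene0.png

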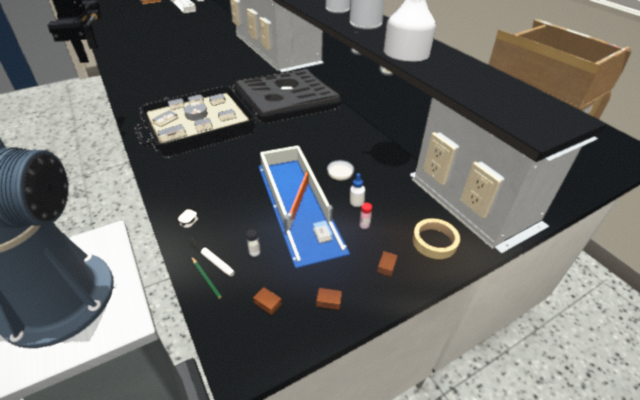

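View pics/top0.png

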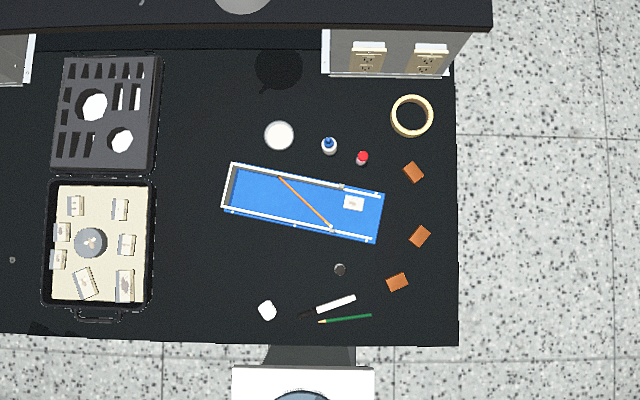

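```bash
python3 - <<'E'
import cv2
a=cv2.imread("pics/top0.png")[110:300,190:440]
cv2.imwrite("pics/top0c.png",cv2.resize(a,None,fx=3.15,fy=3.15,interpolation=cv2.INTER_CUBIC))
E
```

```text
(no output)
```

View pics/top0c.png

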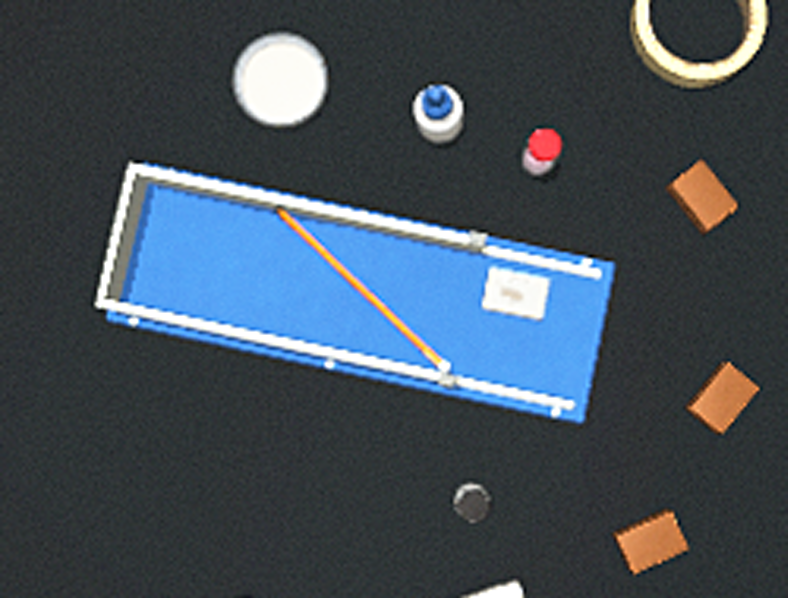

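```bash
cat > h.py <<'E'
import numpy as np, cv2
from scipy.optimize import least_squares
def proj(c,P):
    P=np.atleast_2d(P).astype(float)
    # distortion: 1+k1 r^2 on normalised
    return cv2.projectPoints(P,np.array(c["rvec"]),np.array(c["tvec"]),np.array(c["intrinsics"]),np.array([c["k1"],0,0,0,0.]))[0][:,0]
def unproj(c,uv,z):
    uv=np.atleast_2d(uv).astype(float)
    n=cv2.undistortPoints(uv[:,None],np.array(c["intrinsics"]),np.array([c["k1"],0,0,0,0.]))[:,0]
    R=cv2.Rodrigues(np.array(c["rvec"]))[0];t=np.array(c["tvec"])
    d=np.c_[n,np.ones(len(n))]@R; o=-R.T@t
    return o+d*((z-o[2])/d[:,2])[:,None]
def T(p,P):
    P=np.atleast_2d(P).astype(float);c,s=np.cos(p[2]),np.sin(p[2])
    return np.c_[p[0]+c*P[:,0]-s*P[:,1],p[1]+s*P[:,0]+c*P[:,1],P[:,2]]
def Tinv(p,P):
    P=np.atleast_2d(P).astype(float);c,s=np.cos(p[2]),np.sin(p[2]);d=P[:,:2]-p[:2]
    return np.c_[c*d[:,0]+s*d[:,1],-s*d[:,0]+c*d[:,1],P[:,2]]
E
python3 - <<'E'
from rig import *
from h import *
c=capture("top"); s=capture("scene")
cr=np.array
cp=lambda a:np.array(a)/3.15+[190,110]-0.34
uv=cp([[130,163],[97,306],[445,370],[283,210]])
P=np.array([[.244,-.051,.048],[.244,.051,.048],[0,.041,.046],[.137,-.042,.046]])
f=lambda p:(proj(c,T(p,P))-uv).ravel()
r=least_squares(f,[.6,.1,1.6]);print(r.x,r.fun)
for zz,q in((.006,[[613,263],[583,420]]),(.014,[[600,273],[573,405]]),(.050,[[477,240],[447,378]])):
    print(Tinv(r.x,unproj(c,cp(q),zz)).round(4))
np.save("tray.npy",r.x)
p=r.x
def draw(c,n,x0,y0,w,h,k):
    im=cv2.resize(c["pixels"][y0:y0+h,x0:x0+w,::-1],None,fx=k,fy=k,interpolation=cv2.INTER_CUBIC)
    def L(a,b,col):
        q=(proj(c,T(p,[a,b]))-[x0,y0]+.5)*k
        cv2.line(im,tuple(int(v) for v in q[0]),tuple(int(v) for v in q[1]),col,1)
    for y in(-.045,.045,-.051,.051):
        L([-.01,y,.048],[.244,y,.048],(0,255,0)); 
    for x in(.238,.244):L([x,-.051,.048],[x,.051,.048],(0,255,0))
    for y in(-.045,.045): L([-.106,y,.006],[.238,y,.006],(0,0,255));L([-.096,y,.014],[-.01,y,.014],(255,255,0))
    for x in(-.106,0):L([x,-.045,.006],[x,.045,.006],(0,0,255))
    L([0,.041,.046],[.137,-.042,.046],(255,0,255))
    cv2.imwrite(n,im)
draw(c,"pics/ov_t.png",210,150,190,100,4)
draw(s,"pics/ov_s.png",240,130,130,150,4)
E
```

```text
[ 0.5056338  -0.06863593  1.36413124] [ 0.72589977 -0.04450443 -0.17732599  0.02138918  0.5911231   0.24094316
 -1.14139668 -0.22507136]
[[-0.1006 -0.0619  0.006 ]
 [-0.103   0.053   0.006 ]]
[[-0.0919 -0.0517  0.014 ]
 [-0.0928  0.0443  0.014 ]]
[[-0.0006 -0.0506  0.05  ]
 [-0.0011  0.0459  0.05  ]]
```

View pics/ov_t.png

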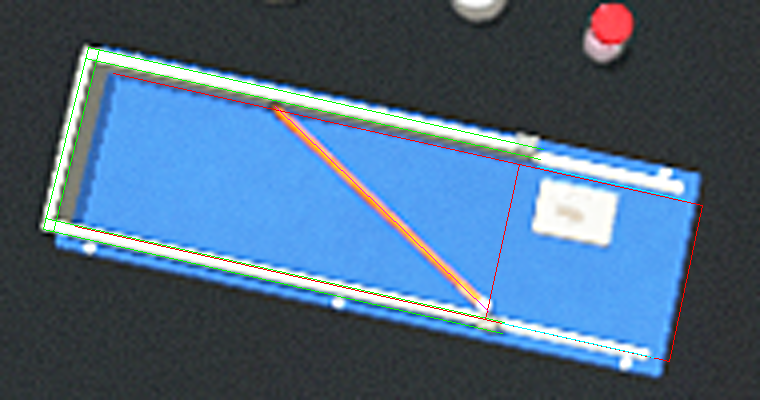

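View pics/ov_s.png

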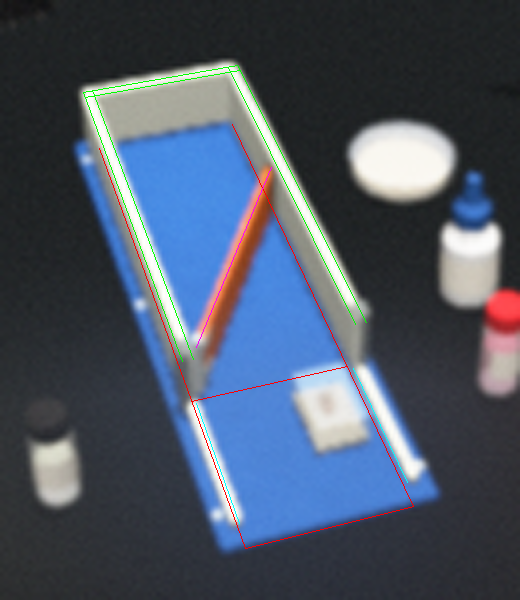

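```bash
cat > fit.py <<'E'
from rig import *
from h import *
c=capture("top"); s=capture("scene")
A=lambda q,o:np.array(q)/4+o-0.5+0.125
tu=A([[88,46],[42,230],[681,276],[683,187],[647,354],[112,73],[487,305],[276,106]],[210,150])
tP=np.array([[.244,-.051,.048],[.244,.051,.048],[-.106,0,.006],[-.096,-.048,.014],[-.096,.048,.014],[.238,-.045,.006],[0,.041,.046],[.137,-.042,.046]])
su=A([[82,93],[237,65],[331,522],[236,522],[230,125],[268,170]],[240,130])
sP=np.array([[.244,.051,.048],[.244,-.051,.048],[-.106,0,.006],[-.096,.048,.014],[.238,-.045,.006],[.137,-.042,.046]])
def f(q):
    return np.r_[(proj(c,T(q,tP))+q[3:5]-tu).ravel(),(proj(s,T(q,sP))+q[5:7]-su).ravel(),q[3:]/1.]
r=least_squares(f,[.5,-.07,1.36,0,0,0,0],loss="soft_l1");p=r.x
if __name__=="__main__":
    print(p.round(4));print(f(p).reshape(-1,2).round(2))
    np.save("tray.npy",p)
    for cam,n,o in((c,"top",p[3:5]),(s,"scene",p[5:7])):
        d=[d for d in trace(n,"specimen_mid")]
        for e in d:
            X=Tinv(p,unproj(cam,np.array(e["at"])-o,.016))[0]
            print(n,e["p"],X.round(4))
            if abs(X[1])<.045 and -.1<X[0]<.0:
                ct=cv2.findContours(e["mask"].astype(np.uint8),0,2)[0][0][:,0]
                for z in(.006,.026):
                    Y=Tinv(p,unproj(cam,cv2.boxPoints(cv2.minAreaRect(ct))-o,z));print(z,Y.round(4))
    R=cv2.Rodrigues(np.array(c["rvec"]))[0];print("camtop",Tinv(p,-R.T@np.array(c["tvec"])))
    R=cv2.Rodrigues(np.array(s["rvec"]))[0];print("camscene",Tinv(p,-R.T@np.array(s["tvec"])))
    for cam,n,x0,y0,w,h,o in((c,"t",325,170,60,60,p[3:5]),(s,"s",290,205,70,70,p[5:7])):
        k=9
        im=cv2.resize(cam["pixels"][y0:y0+h,x0:x0+w,::-1],None,fx=k,fy=k,interpolation=cv2.INTER_CUBIC)
        for z,col in((.006,(0,0,255)),(.014,(255,255,0))):
          for x in np.arange(-.1,.001,.01):
            for y in(-.045,-.02,0):
                q=(proj(cam,T(p,[x,y,z]))+o-[x0,y0]+.5)[0]*k
                cv2.circle(im,(int(q[0]),int(q[1])),3 if abs(x+.05)<.001 else 1,col,-1)
        cv2.imwrite(f"pics/blk_{n}.png",im)
E
python3 fit.py
```

```text
[ 0.5076 -0.0673  1.3723  0.1882 -0.2263 -0.2263  0.3966]
[[-0.75 -0.03]
 [-0.27 -0.49]
 [ 0.77  0.17]
 [ 0.69  0.46]
 [ 1.09  0.65]
 [-0.5  -0.26]
 [-0.12  0.38]
 [-0.93 -0.67]
 [-0.18 -0.16]
 [-0.62  0.04]
 [ 0.5   0.67]
 [ 0.14  0.14]
 [-0.08 -0.27]
 [ 0.46 -0.94]
 [ 0.19 -0.23]
 [-0.23  0.4 ]]
top 0.87 [-0.1538 -0.1177  0.016 ]
top 0.79 [-0.0388 -0.0223  0.016 ]
0.006 [[-0.0165 -0.0072  0.006 ]
 [-0.0161 -0.0397  0.006 ]
 [-0.0601 -0.0404  0.006 ]
 [-0.0603 -0.0079  0.006 ]]
0.026 [[-0.0158 -0.0056  0.026 ]
 [-0.0154 -0.0374  0.026 ]
 [-0.0584 -0.0381  0.026 ]
 [-0.0587 -0.0063  0.026 ]]
top 0.73 [-0.1689  0.1299  0.016 ]
scene 0.97 [-0.1744  0.1242  0.016 ]
scene 0.84 [-0.0273 -0.0245  0.016 ]
0.006 [[ 0.002  -0.0079  0.006 ]
 [ 0.0099 -0.0465  0.006 ]
 [-0.0552 -0.0427  0.006 ]
 [-0.0617 -0.0061  0.006 ]]
0.026 [[-0.0166 -0.002   0.026 ]
 [-0.009  -0.0394  0.026 ]
 [-0.072  -0.0356  0.026 ]
 [-0.0783 -0.0002  0.026 ]]
scene 0.82 [-0.2006  0.0233  0.016 ]
scene 0.75 [-0.1522 -0.1184  0.016 ]
camtop [[0.01163152 0.06212079 0.88377579]]
camscene [[-0.58222457  0.17778567  0.63221089]]
```

View pics/blk_t.png

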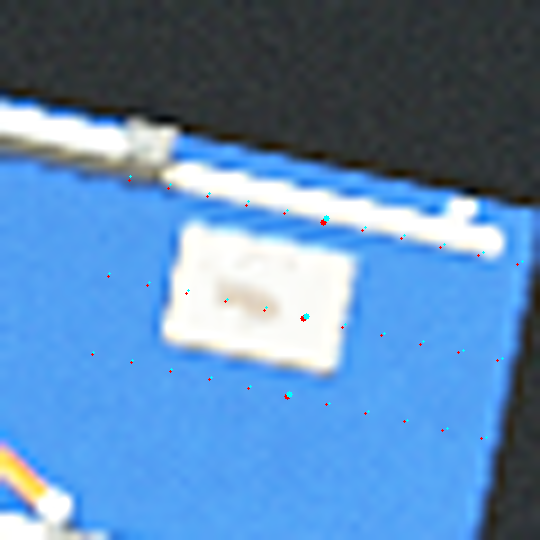

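View pics/blk_s.png

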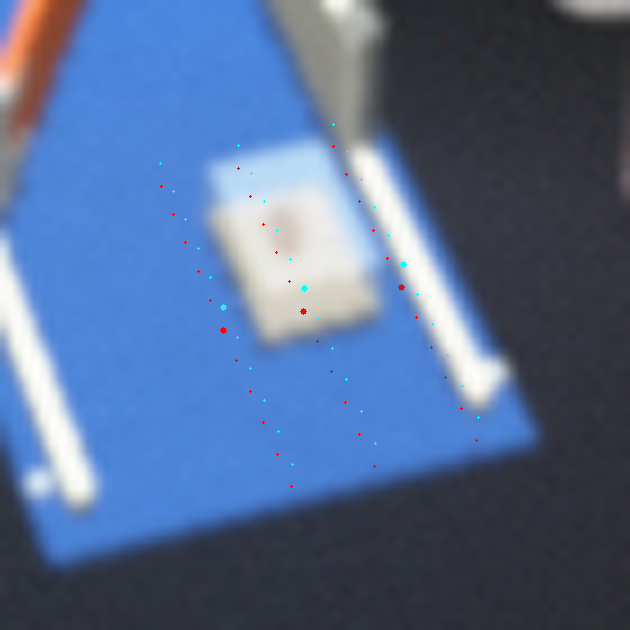

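```bash
python3 - <<'E'
from fit import *
for t,z in(("vial_red",.03),("dropper_blue",.04),("dish",.008),("vial_black",.03)):
    for cam,n,o in((c,"top",p[3:5]),(s,"scene",p[5:7])):
        d=trace(n,t)[0];print(t,n,Tinv(p,unproj(cam,np.array(d["at"])-o,z))[0].round(3))
E
```

```text
Traceback (most recent call last):
IndexError: list index out of range
```

```bash
python3 - <<'E'
from fit import *
for t,z in(("vial_red",.03),("dropper_blue",.04),("dish",.008),("vial_black",.03)):
    for cam,n,o in((c,"top",p[3:5]),(s,"scene",p[5:7])):
        for d in trace(n,t)[:1]:print(t,n,Tinv(p,unproj(cam,np.array(d["at"])-o,z))[0].round(3))
E
```

```text
vial_red top [-0.04  -0.123  0.03 ]
vial_red scene [-0.033 -0.122  0.03 ]
dropper_blue top [ 0.048 -0.13   0.04 ]
dropper_blue scene [ 0.046 -0.128  0.04 ]
dish top [ 0.157 -0.133  0.008]
dish scene [ 0.17  -0.143  0.008]
vial_black scene [-0.032  0.129  0.03 ]
```

```bash
cat > mv.py <<'E'
from h import *
from rig import read_state
import json
p=np.load("tray.npy")
def xo(q):return (7.5*abs(np.cos(q))+9.5*abs(np.sin(q)))
def yh(q):return (7.5*abs(np.sin(q))+9.5*abs(np.cos(q)))
def yo(q):
    return np.clip(7.5*np.sin(q)-9.5*np.cos(q),-99,99) if q<1.2 else (-7.5*np.sin(q)-9.5*np.cos(q) if q>1.95 else 0)
def wp(bx,by,ax,ay):
    """fingers centres (mm,tray) -> tcp xy mm, psi rad, opening m"""
    d=np.array([ax-bx,ay-by]);return np.array([(ax+bx)/2,(ay+by)/2]),np.arctan2(d[1],d[0]),(np.hypot(*d)-15)/1000
def rows(wps,z):
    """wps list of (bx,by,ax,ay) ; z list m"""
    s=read_state();R=s["tcp_rot"];P=s["position"]
    zt=R[:,2];yaw=np.arctan2(zt[1],zt[0]);out=[]
    # correct tilt ignored: use ideal downward frame at yaw
    Z=np.array([np.cos(yaw),np.sin(yaw),0]);X=np.array([0,0,-1.]);Y=np.cross(Z,X)
    for w,zz in zip(wps,z):
        m,psi,op=wp(*w)
        W=T(p,[m[0]/1e3,m[1]/1e3,zz])[0];d=W-P
        ty=psi+p[2]+np.pi   # A is the -z finger
        a=-(ty-yaw);a=(a+np.pi)%(2*np.pi)-np.pi
        out.append([round(float(d@X),4),round(float(d@Y),4),round(float(d@Z),4),round(float(np.degrees(a)),1),0,0,round(float(min(op,.087)),4)])
    return out
def where():
    s=read_state();zt=s["tcp_rot"][:,2];psi=np.arctan2(zt[1],zt[0])-p[2]-np.pi
    X=Tinv(p,s["position"])[0]*1e3;D=s["opening"]*87+15;v=D/2*np.array([np.cos(psi),np.sin(psi)])
    print("t",round(s["time_s"],2),"tcp",X.round(1),"psi",round(np.degrees(psi)%360,1),"w",round(s["opening"]*87,1),"B",(X[:2]-v).round(1),"A",(X[:2]+v).round(1),"F",s["force"].round(2))
E
python3 - <<'E'
from mv import *
where()
print(rows([(-90,-16,-5,18)],[.12]))
print(read_state()["joint_positions"].round(1))
E
```

```text
t 1.75 tcp [586.1 433.4 197.4] psi 172.9 w 87.0 B [636.7 427.1] A [535.5 439.7] F [-1.28 -0.62  0.55]
[[0.0774, -0.5076, -0.5751, 151.1, 0, 0, 0.0765]]
[ 61.3  30.2  82.1  -0.   67.7 -10.2]
```

>>> play_rows --rows '[[[0,-0.028,-0.032,8.4,0,0,0.0765],[0,-0.056,-0.064,16.8,0,0,0.0765],[0,-0.084,-0.096,25.2,0,0,0.0765],[0,-0.112,-0.128,33.6,0,0,0.0765],[0,-0.14,-0.16,42,0,0,0.0765],[0,-0.168,-0.192,50.4,0,0,0.0765],[0,-0.196,-0.224,58.8,0,0,0.0765],[0,-0.224,-0.256,67.2,0,0,0.0765],[0,-0.252,-0.288,75.6,0,0,0.0765],[0,-0.28,-0.32,84,0,0,0.0765],[0,-0.308,-0.352,92.4,0,0,0.0765],[0,-0.336,-0.384,100.8,0,0,0.0765]]]'

```text
time_s: 2.95
position: [0.3957, 0.1203, 0.1978]
tcp_rot: [[0.001, 0.495, 0.869], [0.0, 0.869, -0.495], [-1.0, 0.001, 0.001]]
force: [1.0, -0.6, 0.5]
opening: 0.876
```

```bash
python3 - <<'E'
from mv import *
where()
print(rows([(-90,-16,-5,18)],[.12]))
print(read_state()["joint_positions"].round(1))
E
```

```text
t 2.95 tcp [161.9 146.6 197.8] psi 71.7 w 76.2 B [147.6 103.3] A [176.2 189.9] F [ 1.03 -0.65  0.53]
[[0.0778, -0.1532, 0.2039, 49.9, 0, 0, 0.0765]]
[  1.3  13.9 110.8   0.   55.3  31. ]
```

>>> play_rows --rows '[[[0.008,-0.026,0.034,8.3,0,0,0.0765],[0.02,-0.051,0.068,16.6,0,0,0.0765],[0.035,-0.077,0.102,25,0,0,0.0765],[0.05,-0.102,0.136,33.3,0,0,0.0765],[0.065,-0.128,0.17,41.6,0,0,0.0765],[0.078,-0.153,0.204,49.9,0,0,0.0765],[0.078,-0.153,0.204,49.9,0,0,0.0765],[0.078,-0.153,0.204,49.9,0,0,0.0765]]]'

```text
time_s: 3.75
position: [0.4979, -0.112, 0.119]
tcp_rot: [[-0.001, 0.982, 0.186], [0.001, 0.186, -0.982], [-1.0, -0.001, -0.001]]
force: [-0.5, -0.8, 0.2]
opening: 0.877
```

```bash
cat > look.py <<'E'
import sys
from mv import *
from rig import capture
n=sys.argv[1]
where()
ims=[]
for cam,x0,y0,w,h,k in(("top",210,140,200,115,4),("scene",235,120,135,150,4)):
    c=capture(cam);im=cv2.resize(c["pixels"][y0:y0+h,x0:x0+w,::-1],None,fx=k,fy=k,interpolation=cv2.INTER_CUBIC)
    cv2.imwrite(f"pics/{n}_{cam}.png",im)
E
python3 look.py a; python3 -c "
from mv import *
print(rows([(-90,-16,-5,18)],[.013]))"
```

```text
t 3.75 tcp [-45.7   0.6 119. ] psi 22.1 w 76.3 B [-88.  -16.5] A [-3.4 17.8] F [-0.49 -0.79  0.24]
[[0.1065, -0.0006, 0.0033, 0.4, 0, 0, 0.0765]]
```

View pics/a_top.png

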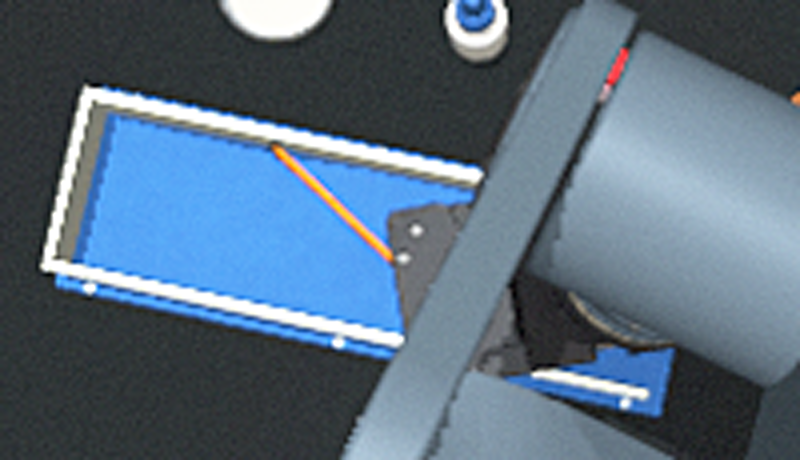

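View pics/a_scene.png

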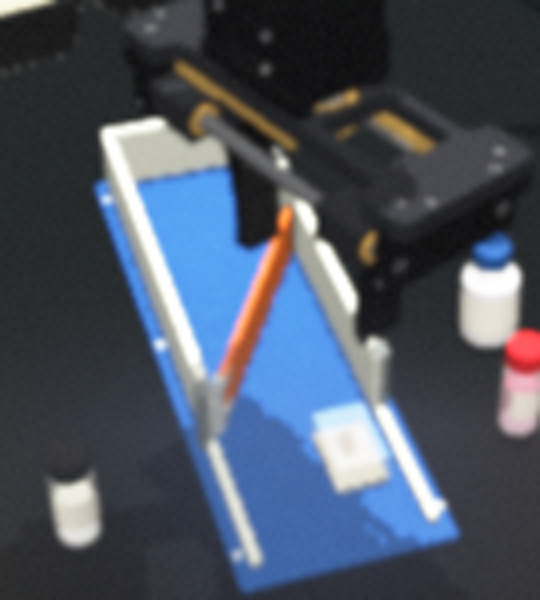

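```bash
python3 - <<'E'
from mv import *
from rig import capture
c=capture("scene")
print((proj(c,T(p,[[-.088,-.0165,.119],[-.0034,.0178,.119]]))-[235,120])*4)
E
```

```text
[[378.39347909 371.80806867]
 [257.57888437 274.54532205]]
```

```bash
cat > tip.py <<'E'
import sys
from mv import *
from rig import capture
c=capture("scene");k=6
s=read_state();zt=s["tcp_rot"][:,2];psi=np.arctan2(zt[1],zt[0])-p[2]-np.pi
X=Tinv(p,s["position"])[0];D=s["opening"]*.087+.015
u=np.array([np.cos(psi),np.sin(psi)]);v=np.array([-u[1],u[0]])
q=proj(c,T(p,X))[0];x0,y0=int(q[0])-50,int(q[1])-50
im=cv2.resize(c["pixels"][y0:y0+90,x0:x0+100,::-1],None,fx=k,fy=k,interpolation=cv2.INTER_CUBIC)
im=cv2.convertScaleAbs(im,alpha=2,beta=30)
for sg in(-1,1):
    m=X[:2]+sg*D/2*u
    for dz,col in((0,(0,0,255)),(.01,(0,255,255)),(.02,(0,255,0))):
        r=[np.r_[m+a*.0075*u+b*.0095*v,X[2]+dz] for a,b in((1,1),(1,-1),(-1,-1),(-1,1))]
        g=((proj(c,T(p,r))+p[5:7]-[x0,y0]+.5)*k).astype(int)
        cv2.polylines(im,[g],True,col,1)
cv2.imwrite(f"pics/{sys.argv[1]}.png",im);where()
E
python3 tip.py tip1
```

```text
t 3.95 tcp [-43.8   1.5 119.9] psi 22.3 w 76.4 B [-86.1 -15.9] A [-1.5 18.8] F [0.25 0.14 0.8 ]
```

View pics/tip1.png

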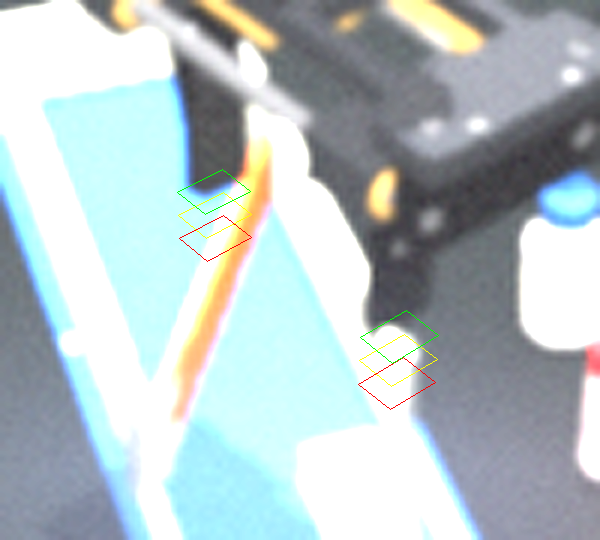

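```bash
python3 -c "
from mv import *
for i in range(3): where()
print(rows([(-90,-16,-5,18)],[.022]))"
```

```text
t 3.95 tcp [-43.8   1.5 119.9] psi 22.3 w 76.4 B [-86.1 -15.9] A [-1.5 18.8] F [0.25 0.14 0.8 ]
t 3.95 tcp [-43.8   1.5 119.9] psi 22.3 w 76.4 B [-86.1 -15.9] A [-1.5 18.8] F [0.25 0.14 0.8 ]
t 3.95 tcp [-43.8   1.5 119.9] psi 22.3 w 76.4 B [-86.1 -15.9] A [-1.5 18.8] F [0.25 0.14 0.8 ]
[[0.0979, -0.001, 0.0036, 0.5, 0, 0, 0.0765]]
```

>>> play_rows --rows '[[[0.025,0,0.002,0,0,0,0.0765],[0.05,0,0.002,0,0,0,0.0765],[0.075,0,0.002,0,0,0,0.0765],[0.09,0,0.002,0,0,0,0.0765],[0.097,0,0.002,0,0,0,0.0765],[0.097,0,0.002,0,0,0,0.0765]]]'

```text
time_s: 4.55
position: [0.498, -0.1123, 0.0222]
tcp_rot: [[-0.001, 0.982, 0.189], [0.001, 0.189, -0.982], [-1.0, -0.001, -0.001]]
force: [0.3, 0.3, 0.0]
opening: 0.877
```

```bash
python3 tip.py tip2;python3 look.py b
```

```text
t 4.6 tcp [-46.2  -0.1  22.8] psi 22.2 w 76.3 B [-88.5 -17.4] A [-4.  17.1] F [ 0.05 -0.59  0.21]
t 4.6 tcp [-46.2  -0.1  22.8] psi 22.2 w 76.3 B [-88.5 -17.4] A [-4.  17.1] F [ 0.05 -0.59  0.21]
```

View pics/tip2.png

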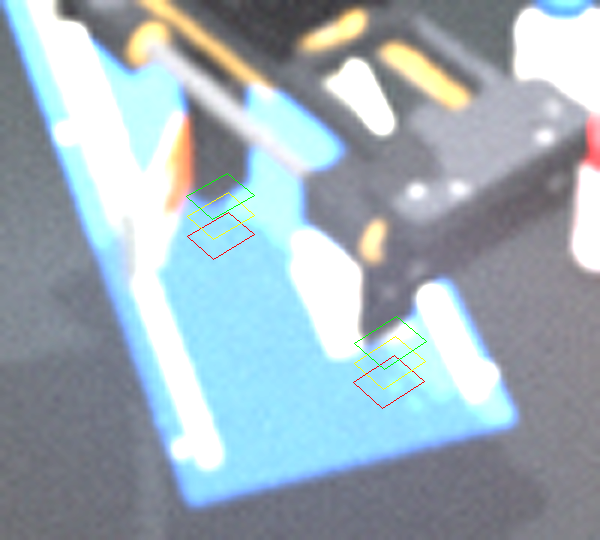

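View pics/b_scene.png

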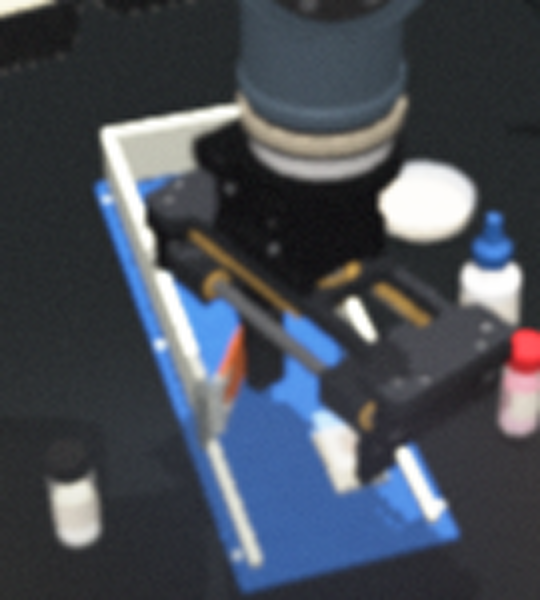

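>>> play_rows --rows '[[[-0.02,0,0,0,0,0,0.0765],[-0.04,0,0,0,0,0,0.0765],[-0.05,0,0,0,0,0,0.05],[-0.05,0,0,0,0,0,0.028],[-0.05,0,0,0,0,0,0.028],[-0.05,0,0,0,0,0,0.028],[-0.05,0,0,0,0,0,0.028],[-0.05,0,0,0,0,0,0.028]]]'

```text
time_s: 5.5
position: [0.4981, -0.1131, 0.0718]
tcp_rot: [[-0.001, 0.982, 0.187], [0.001, 0.187, -0.982], [-1.0, -0.001, -0.001]]
force: [-0.5, 0.5, -0.2]
opening: 0.42
```

```bash
python3 tip.py tip3;python3 look.py c
```

```text
t 5.55 tcp [-46.8   0.2  71.9] psi 22.2 w 33.5 B [-69.2  -9. ] A [-24.3   9.4] F [ 0.21 -0.1   1.19]
t 5.55 tcp [-46.8   0.2  71.9] psi 22.2 w 33.5 B [-69.2  -9. ] A [-24.3   9.4] F [ 0.21 -0.1   1.19]
```

View pics/tip3.png

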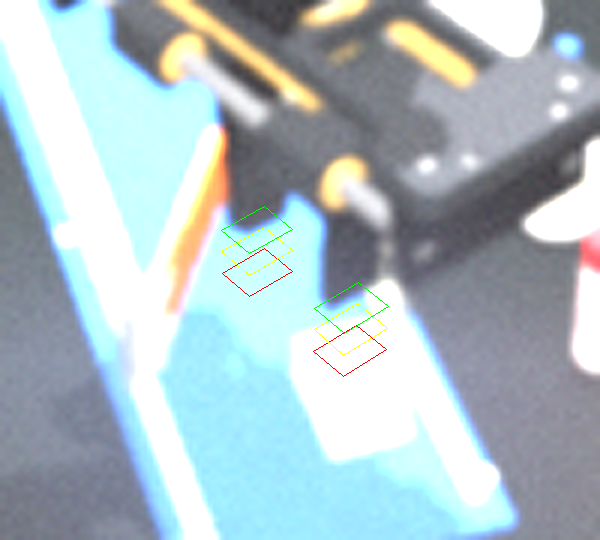

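View pics/c_scene.png

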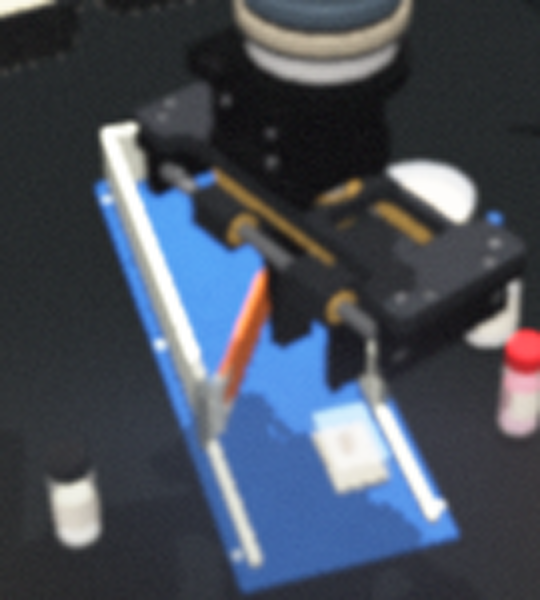

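View pics/c_top.png

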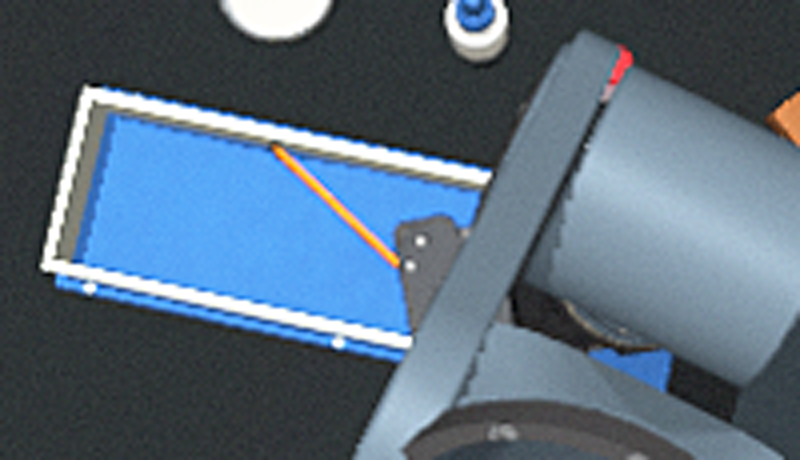

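```bash
python3 - <<'E'
from mv import *
from rig import capture
c=capture("top")
s=read_state();R=s["tcp_rot"];P=s["position"]
for h in(0,.02,.07,.1,.2,.24):
    # body section corners
    q=[P-R[:,0]*h+R[:,2]*a+R[:,1]*b for a,b in((0,0),(.095,.0375),(.095,-.0375),(-.095,-.0375),(-.095,.0375))]
    print(h,((proj(c,q)-[210,140]+.5)*4).astype(int).tolist())
E
```

```text
0 [[591, 288], [755, 187], [782, 328], [424, 391], [399, 249]]
0.02 [[594, 286], [763, 182], [791, 326], [423, 391], [398, 246]]
0.07 [[604, 280], [783, 169], [813, 322], [421, 392], [394, 237]]
0.1 [[610, 275], [797, 160], [828, 320], [419, 392], [392, 231]]
0.2 [[635, 258], [851, 125], [888, 310], [413, 394], [381, 206]]
0.24 [[647, 249], [878, 107], [917, 305], [410, 395], [376, 194]]
```

>>> play_rows --rows '[[[0.0,0,0,0,0,0,0.0765],[0.0,0,0,0,0,0,0.0765],[0.0,0,0,0,0,0,0.0765],[0.0,0,0,0,0,0,0.0765],[0.0,0,0,0,0,0,0.0765],[0.02,0,0,0,0,0,0.0765],[0.04,0,0,0,0,0,0.0765],[0.05,0,0,0,0,0,0.0765],[0.055,0,0,0,0,0,0.0765],[0.06,0,0,0,0,0,0.0765],[0.062,0,0,0,0,0,0.0765],[0.062,0,0,0,0,0,0.0765]]]'

```text
time_s: 6.9
position: [0.4986, -0.1133, 0.0106]
tcp_rot: [[0.0, 0.982, 0.187], [-0.0, 0.187, -0.982], [-1.0, 0.0, 0.0]]
force: [0.2, 0.7, 0.4]
opening: 0.878
```

```bash
python3 tip.py tip4;python3 look.py d
```

```text
t 6.95 tcp [-46.9  -0.5  10.8] psi 22.2 w 76.7 B [-89.3 -17.8] A [-4.4 16.8] F [0.06 0.51 0.02]
t 6.95 tcp [-46.9  -0.5  10.8] psi 22.2 w 76.7 B [-89.3 -17.8] A [-4.4 16.8] F [0.06 0.51 0.02]
```

View pics/tip4.png

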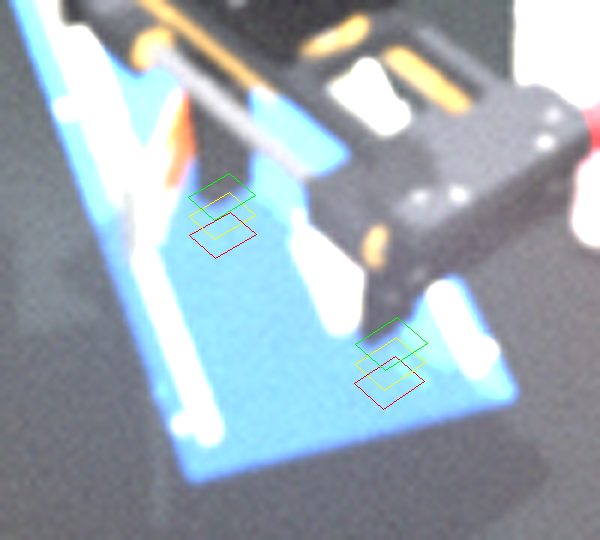

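>>> play_rows --rows '[[[0.002,0,0,0,0,0,0.0765],[0.003,0,0,0,0,0,0.0765],[0.004,0,0,0,0,0,0.0765],[0.005,0,0,0,0,0,0.0765],[0.006,0,0,0,0,0,0.0765]]]'

```text
time_s: 7.55
position: [0.4985, -0.1132, 0.0043]
tcp_rot: [[-0.0, 0.982, 0.187], [0.0, 0.187, -0.982], [-1.0, -0.0, -0.0]]
force: [0.4, 0.9, 0.6]
opening: 0.879
```

```bash
python3 -c "
from mv import *
where();print(read_state()['moment'],read_state()['tau'])"
```

```text
t 7.55 tcp [-46.8  -0.1   4.3] psi 22.2 w 76.5 B [-89.2 -17.4] A [-4.5 17.1] F [0.38 0.88 0.59]
[-0.09082559  0.19224547 -0.01327018] [ 5.25028772e-04 -4.04521143e+01 -6.77025184e+00  4.11456171e-02
 -2.46162509e-02  9.97558345e-06]
```

>>> play_rows --rows '[[[0.001,0,0,0,0,0,0.0765],[0.003,0,0,0,0,0,0.0765],[0.004,0,0,0,0,0,0.0765],[0.005,0,0,0,0,0,0.0765],[0.006,0,0,0,0,0,0.0765]]]'

```text
time_s: 8.05
position: [0.4985, -0.1132, -0.0017]
tcp_rot: [[-0.0, 0.982, 0.187], [0.0, 0.187, -0.982], [-1.0, -0.0, -0.0]]
force: [0.7, 0.1, -0.2]
opening: 0.878
```

```bash
python3 tip.py tip5; python3 look.py e
```

```text
t 8.1 tcp [-46.8  -0.   -1.8] psi 22.2 w 76.2 B [-89.  -17.2] A [-4.6 17.2] F [-0.02  0.25  0.18]
t 8.1 tcp [-46.8  -0.   -1.8] psi 22.2 w 76.2 B [-89.  -17.2] A [-4.6 17.2] F [-0.02  0.25  0.18]
```

View pics/e_scene.png

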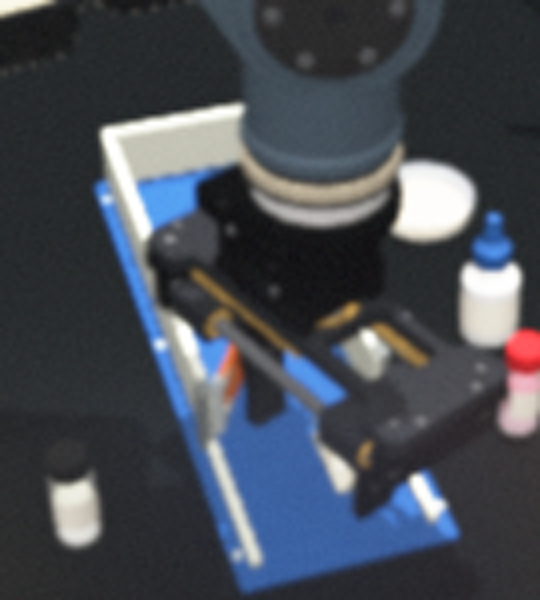

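```bash
python3 - <<'E'
from mv import *
from rig import capture
c=capture("scene");x0,y0=270,180;k=8
s=read_state();zt=s["tcp_rot"][:,2];psi=np.arctan2(zt[1],zt[0])-p[2]-np.pi
X=Tinv(p,s["position"])[0];D=s["opening"]*.087+.015
u=np.array([np.cos(psi),np.sin(psi)]);v=np.array([-u[1],u[0]])
im=cv2.resize(c["pixels"][y0:y0+75,x0:x0+90,::-1],None,fx=k,fy=k,interpolation=cv2.INTER_CUBIC)
im=cv2.convertScaleAbs(im,alpha=2.2,beta=20)
for sg in(-1,1):
    m=X[:2]+sg*D/2*u
    for z,col in((.006,(0,0,255)),(.016,(0,255,255)),(.026,(0,255,0))):
        r=[np.r_[m+a*.0075*u+b*.0095*v,z] for a,b in((1,1),(1,-1),(-1,-1),(-1,1))]
        g=((proj(c,T(p,r))+p[5:7]-[x0,y0]+.5)*k).astype(int)
        cv2.polylines(im,[g],True,col,1)
cv2.imwrite("pics/tip6.png",im)
E
```

```text
(no output)
```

View pics/tip6.png

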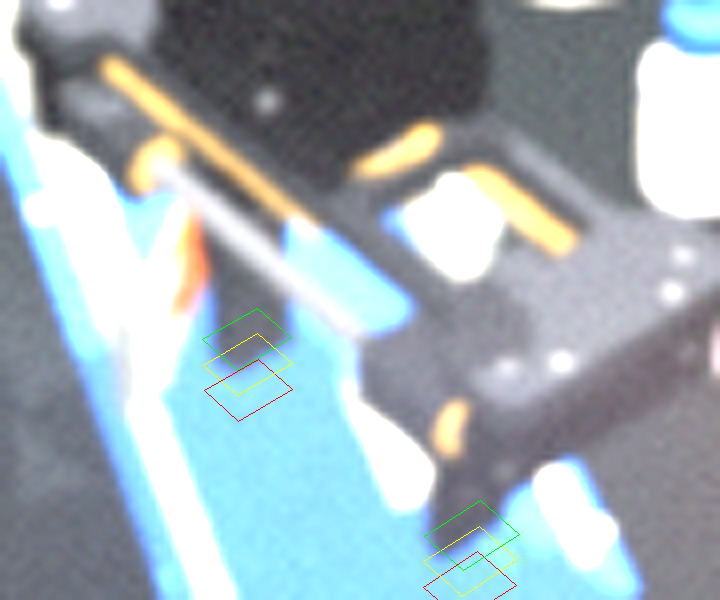

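>>> play_rows --rows '[[[0.002,0,0,0,0,0,0.0765],[0.004,0,0,0,0,0,0.0765],[0.006,0,0,0,0,0,0.0765],[0.007,0,0,0,0,0,0.0765],[0.008,0,0,0,0,0,0.0765],[0.008,0,0,0,0,0,0.0765]]]'

```text
time_s: 8.85
position: [0.4984, -0.1132, -0.0097]
tcp_rot: [[-0.0, 0.982, 0.187], [0.0, 0.187, -0.982], [-1.0, -0.0, -0.0]]
force: [-0.2, -0.3, -0.0]
opening: 0.877
```

```bash
cat > tip7.py <<'E'
import sys
from mv import *
from rig import capture
c=capture("scene");x0,y0=int(sys.argv[2]),int(sys.argv[3]);k=8
s=read_state();zt=s["tcp_rot"][:,2];psi=np.arctan2(zt[1],zt[0])-p[2]-np.pi
X=Tinv(p,s["position"])[0];D=s["opening"]*.087+.015
u=np.array([np.cos(psi),np.sin(psi)]);v=np.array([-u[1],u[0]])
im=cv2.resize(c["pixels"][y0:y0+75,x0:x0+95,::-1],None,fx=k,fy=k,interpolation=cv2.INTER_CUBIC)
im=cv2.convertScaleAbs(im,alpha=1.8,beta=20)
for sg in(-1,1):
    m=X[:2]+sg*D/2*u
    for z,col in((.006,(0,0,255)),(.016,(0,255,255)),(.026,(0,255,0))):
        r=[np.r_[m+a*.0075*u+b*.0095*v,z] for a,b in((1,1),(1,-1),(-1,-1),(-1,1))]
        g=((proj(c,T(p,r))+p[5:7]-[x0,y0]+.5)*k).astype(int)
        cv2.polylines(im,[g],True,col,1)
cv2.imwrite(f"pics/{sys.argv[1]}.png",im);where()
E
python3 tip7.py tip8 270 190
```

```text
t 8.9 tcp [-46.8  -0.1  -9.6] psi 22.2 w 76.4 B [-89.1 -17.4] A [-4.5 17.1] F [-0.2   0.43 -1.15]
```

View pics/tip8.png

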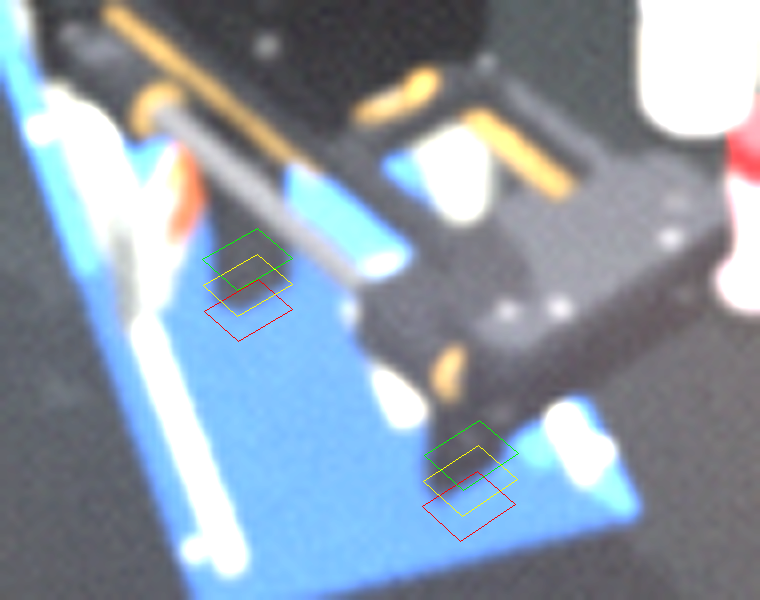

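```bash
cat > go.py <<'E'
import sys
from mv import *
# args: bx0 bx1 n z dx dy by
def go(wps,z):
    r=rows(wps,[z]*len(wps))
    print(json.dumps(r))
E
python3 - <<'E'
from go import *
where()
go([(b,-17,b+84.7,17.5) for b in (-86,-83,-80,-77,-75,-73,-71,-69,-67,-65,-63,-61)],-.0135)
E
```

```text
t 8.9 tcp [-46.8  -0.1  -9.6] psi 22.2 w 76.4 B [-89.1 -17.4] A [-4.5 17.1] F [-0.2   0.43 -1.15]
[[0.0039, 0.0009, -0.0031, 0.0, 0, 0, 0.0765], [0.0039, 0.002, -0.0059, 0.0, 0, 0, 0.0765], [0.0039, 0.0031, -0.0086, 0.0, 0, 0, 0.0765], [0.0039, 0.0043, -0.0114, 0.0, 0, 0, 0.0765], [0.0039, 0.005, -0.0133, 0.0, 0, 0, 0.0765], [0.0039, 0.0058, -0.0151, 0.0, 0, 0, 0.0765], [0.0039, 0.0065, -0.017, 0.0, 0, 0, 0.0765], [0.0039, 0.0073, -0.0188, 0.0, 0, 0, 0.0765], [0.0039, 0.008, -0.0207, 0.0, 0, 0, 0.0765], [0.0039, 0.0088, -0.0225, 0.0, 0, 0, 0.0765], [0.0039, 0.0095, -0.0244, 0.0, 0, 0, 0.0765], [0.0039, 0.0103, -0.0262, 0.0, 0, 0, 0.0765]]
```

>>> play_rows --rows '[[[0.002,0.001,-0.003,0,0,0,0.0765],[0.004,0.002,-0.006,0,0,0,0.0765],[0.004,0.003,-0.0085,0,0,0,0.0765],[0.004,0.0043,-0.0115,0,0,0,0.0765],[0.004,0.005,-0.0133,0,0,0,0.0765],[0.004,0.0058,-0.015,0,0,0,0.0765],[0.004,0.0065,-0.017,0,0,0,0.0765],[0.004,0.0073,-0.019,0,0,0,0.0765],[0.004,0.008,-0.0207,0,0,0,0.0765],[0.004,0.0088,-0.0225,0,0,0,0.0765],[0.004,0.0095,-0.0244,0,0,0,0.0765],[0.004,0.0103,-0.0262,0,0,0,0.0765]]]'

```text
time_s: 10.1
position: [0.5052, -0.0866, -0.0132]
tcp_rot: [[0.003, 0.982, 0.188], [-0.002, 0.188, -0.982], [-1.0, 0.003, 0.002]]
force: [2.0, -5.5, 1.4]
opening: 0.88
```

```bash
python3 tip7.py tip9 265 185;python3 - <<'E'
from go import *
go([(b,-17,b+84.7,17.5) for b in np.arange(-58,-28,2.5)],-.0135)
E
```

```text
t 10.15 tcp [-19.1  -1.3 -13.2] psi 22.2 w 76.5 B [-61.4 -18.6] A [23.3 15.9] F [ 1.97 -3.98  0.3 ]
[[0.0003, -0.0002, -0.0038, 0.0, 0, 0, 0.0765], [0.0003, 0.0008, -0.0061, 0.0, 0, 0, 0.0765], [0.0003, 0.0017, -0.0084, 0.0, 0, 0, 0.0765], [0.0003, 0.0027, -0.0107, 0.0, 0, 0, 0.0765], [0.0003, 0.0036, -0.013, 0.0, 0, 0, 0.0765], [0.0003, 0.0045, -0.0153, 0.0, 0, 0, 0.0765], [0.0003, 0.0055, -0.0176, 0.0, 0, 0, 0.0765], [0.0003, 0.0064, -0.02, 0.0, 0, 0, 0.0765], [0.0003, 0.0074, -0.0223, 0.0, 0, 0, 0.0765], [0.0003, 0.0083, -0.0246, 0.0, 0, 0, 0.0765], [0.0003, 0.0093, -0.0269, 0.0, 0, 0, 0.0765], [0.0003, 0.0102, -0.0292, 0.0, 0, 0, 0.0765]]
```

View pics/tip9.png

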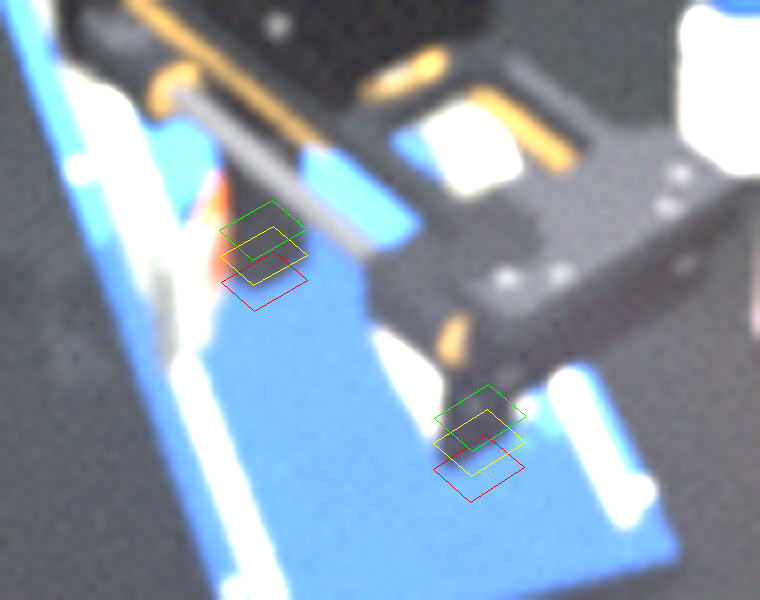

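>>> play_rows --rows '[[[0,0.0005,-0.0035,0,0,0,0.0765],[0,0.001,-0.006,0,0,0,0.0765],[0,0.0018,-0.0084,0,0,0,0.0765],[0,0.0027,-0.0107,0,0,0,0.0765],[0,0.0036,-0.013,0,0,0,0.0765],[0,0.0045,-0.0153,0,0,0,0.0765],[0,0.0055,-0.0176,0,0,0,0.0765],[0,0.0064,-0.02,0,0,0,0.0765],[0,0.0074,-0.0223,0,0,0,0.0765],[0,0.0083,-0.0246,0,0,0,0.0765],[0,0.0093,-0.0269,0,0,0,0.0765],[0,0.0102,-0.0292,0,0,0,0.0765]]]'

```text
time_s: 11.35
position: [0.508, -0.0546, -0.0136]
tcp_rot: [[-0.001, 0.982, 0.187], [0.0, 0.187, -0.982], [-1.0, -0.0, -0.0]]
force: [1.6, -2.6, -0.1]
opening: 0.88
```

```bash
python3 look.py f;python3 - <<'E'
from go import *
go([(b,-17,b+84.7,17.5) for b in np.arange(-28,2,2.5)],-.0135)
E
```

```text
t 11.35 tcp [ 12.5   2.1 -13.6] psi 22.2 w 76.6 B [-29.9 -15.2] A [54.9 19.3] F [ 1.57 -2.62 -0.06]
[[-0.0001, 0.0023, -0.0008, 0.0, 0, 0, 0.0765], [-0.0001, 0.0033, -0.0031, 0.0, 0, 0, 0.0765], [-0.0001, 0.0042, -0.0054, 0.0, 0, 0, 0.0765], [-0.0001, 0.0051, -0.0077, 0.0, 0, 0, 0.0765], [-0.0001, 0.0061, -0.0101, 0.0, 0, 0, 0.0765], [-0.0001, 0.007, -0.0124, 0.0, 0, 0, 0.0765], [-0.0001, 0.008, -0.0147, 0.0, 0, 0, 0.0765], [-0.0001, 0.0089, -0.017, 0.0, 0, 0, 0.0765], [-0.0001, 0.0099, -0.0193, 0.0, 0, 0, 0.0765], [-0.0001, 0.0108, -0.0216, 0.0, 0, 0, 0.0765], [-0.0001, 0.0118, -0.0239, 0.0, 0, 0, 0.0765], [-0.0001, 0.0127, -0.0263, 0.0, 0, 0, 0.0765]]
```

View pics/f_scene.png

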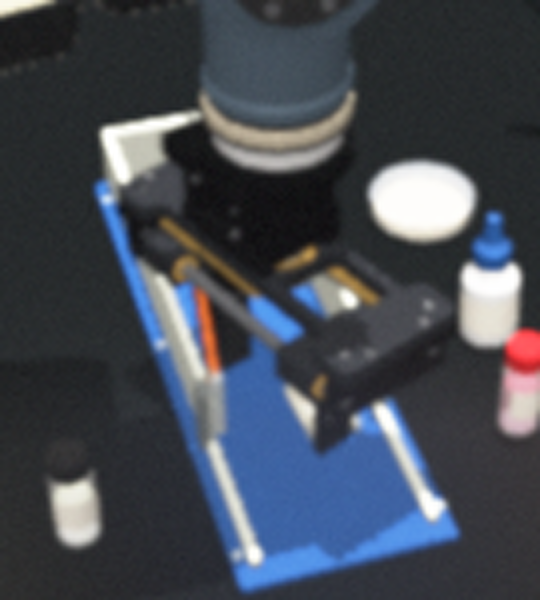

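View pics/f_top.png

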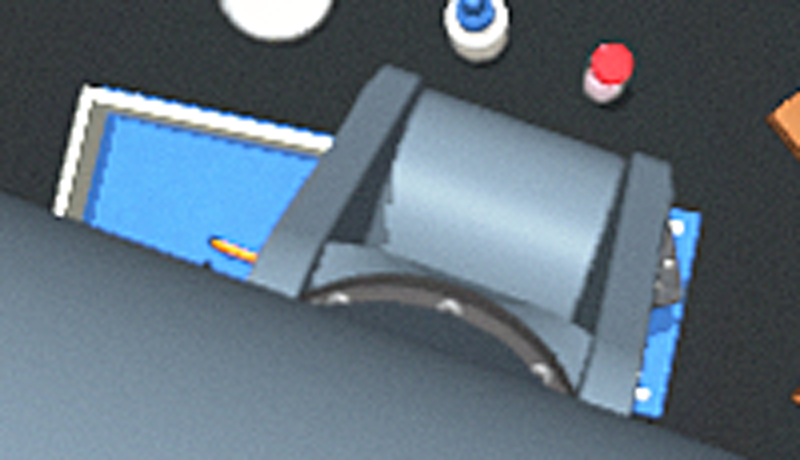

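>>> play_rows --rows '[[[0,0.0014,-0.001,0,0,0,0.0765],[0,0.0028,-0.0031,0,0,0,0.0765],[0,0.004,-0.0054,0,0,0,0.0765],[0,0.005,-0.0077,0,0,0,0.0765],[0,0.006,-0.01,0,0,0,0.0765],[0,0.007,-0.0124,0,0,0,0.0765],[0,0.008,-0.0147,0,0,0,0.0765],[0,0.0089,-0.017,0,0,0,0.0765],[0,0.0099,-0.0193,0,0,0,0.0765],[0,0.0108,-0.0216,0,0,0,0.0765],[0,0.0118,-0.0239,0,0,0,0.0765],[0,0.0127,-0.0263,0,0,0,0.0765]]]'

```text
time_s: 12.65
position: [0.5157, -0.0265, -0.0136]
tcp_rot: [[-0.0, 0.982, 0.187], [0.0, 0.187, -0.982], [-1.0, -0.0, -0.0]]
force: [0.8, -0.9, -0.0]
opening: 0.882
```

```bash
cat > look2.py <<'E'
import sys
from mv import *
from rig import capture
n=sys.argv[1];where()
c=capture("scene");x0,y0=245,140;k=6
im=cv2.resize(c["pixels"][y0:y0+100,x0:x0+105,::-1],None,fx=k,fy=k,interpolation=cv2.INTER_CUBIC)
im=cv2.convertScaleAbs(im,alpha=1.7,beta=15);cv2.imwrite(f"pics/{n}_s.png",im)
c=capture("top");x0,y0=220,155;k=5
im=cv2.resize(c["pixels"][y0:y0+85,x0:x0+130,::-1],None,fx=k,fy=k,interpolation=cv2.INTER_CUBIC)
cv2.imwrite(f"pics/{n}_t.png",im)
E
python3 look2.py g
```

```text
t 12.65 tcp [ 41.6   0.  -13.6] psi 22.2 w 76.7 B [ -0.9 -17.3] A [84.1 17.3] F [ 0.83 -0.94 -0.  ]
```

View pics/g_s.png

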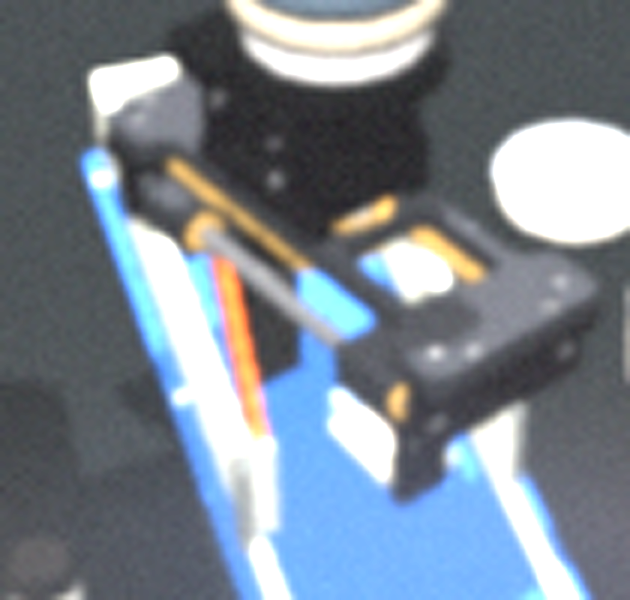

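View pics/g_t.png

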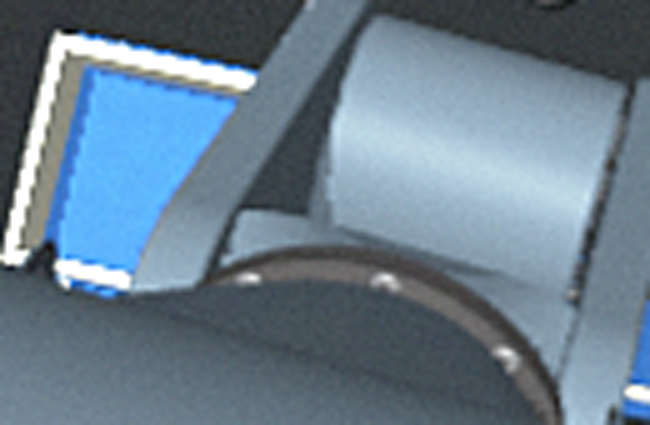

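```bash
cat > blk.py <<'E'
import sys
from mv import *
from rig import capture
n=sys.argv[1];rear=float(sys.argv[2]);L=44;y1,y2=-38.5,-6.5
where()
c=capture("scene");x0,y0=245,140;k=6
im=cv2.resize(c["pixels"][y0:y0+100,x0:x0+105,::-1],None,fx=k,fy=k,interpolation=cv2.INTER_CUBIC)
im=cv2.convertScaleAbs(im,alpha=1.7,beta=15)
for z,col in((.006,(0,0,255)),(.026,(0,255,0))):
    r=np.array([[rear,y1,0],[rear,y2,0],[rear+L,y2,0],[rear+L,y1,0]])/1e3;r[:,2]=z
    g=((proj(c,T(p,r))+p[5:7]-[x0,y0]+.5)*k).astype(int);cv2.polylines(im,[g],True,col,1)
cv2.imwrite(f"pics/{n}.png",im)
E
python3 blk.py h 9
```

```text
t 12.75 tcp [ 41.8   0.1 -13.6] psi 22.2 w 76.5 B [ -0.6 -17.2] A [84.1 17.4] F [ 1.52 -0.93 -0.49]
```

View pics/h.png

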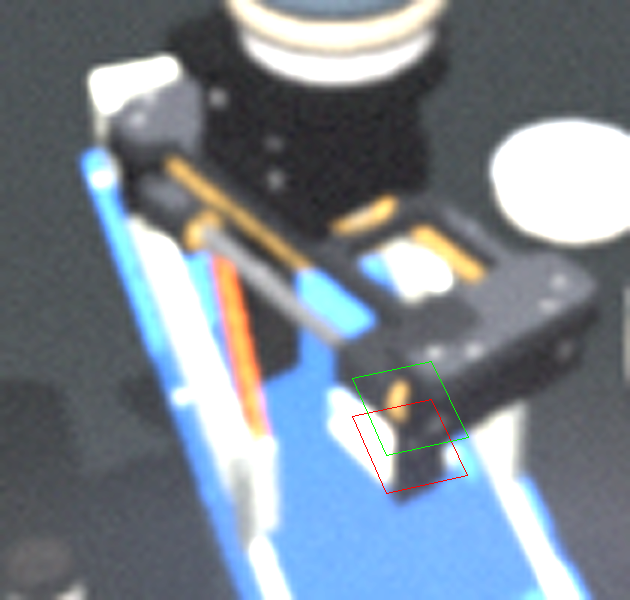

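```bash
python3 - <<'E'
from mv import *
from rig import capture
c=capture("scene")
uv=np.array([[328,425],[392,485],[330,385],[360,400]])/6+[245,140]-.5-p[5:7]
for z in(.006,.026):print(Tinv(p,unproj(c,uv,z))[:, :2].round(4)*1e3)
E
```

```text
[[ 51.4   3.9]
 [ 12.9  -9.7]
 [ 73.   -3.2]
 [ 61.2 -11.9]]
[[31.2  9.5]
 [-6.2 -3.7]
 [52.1  2.6]
 [40.6 -5.9]]
```

```bash
python3 - <<'E'
from go import *
go([(-3,-17,81.5,17.5),(-6,-17,79,17.5),(-8,-17,78,17.5),(-8,-14,78,17.5),(-8,-11,78,17.5),(-8,-8,78,17.5),(-8,-5,78,17.5),(-5,-5,80,17.5),(-3,-5,82,17.5),(-1,-5,84,17.5)],-.0135)
E
```

```text
[[-0.0, -0.0011, 0.0021, -0.0, 0, 0, 0.0763], [-0.0, -0.0022, 0.0047, 0.1, 0, 0, 0.0767], [-0.0, -0.0027, 0.0061, 0.3, 0, 0, 0.0777], [-0.0, -0.0041, 0.0055, 2.0, 0, 0, 0.0766], [-0.0, -0.0055, 0.0049, 3.8, 0, 0, 0.0756], [-0.0, -0.0069, 0.0044, 5.6, 0, 0, 0.0747], [-0.0, -0.0083, 0.0038, 7.5, 0, 0, 0.0739], [-0.0, -0.0074, 0.0015, 7.3, 0, 0, 0.0729], [-0.0, -0.0066, -0.0004, 7.3, 0, 0, 0.0729], [-0.0, -0.0058, -0.0022, 7.3, 0, 0, 0.0729]]
```

>>> play_rows --rows '[[[0,-0.0011,0.0021,0,0,0,0.0765],[0,-0.0022,0.0047,0.1,0,0,0.0767],[0,-0.0027,0.0061,0.3,0,0,0.0777],[0,-0.0041,0.0055,2,0,0,0.0766],[0,-0.0055,0.0049,3.8,0,0,0.0756],[0,-0.0069,0.0044,5.6,0,0,0.0747],[0,-0.0083,0.0038,7.5,0,0,0.0739],[0,-0.0074,0.0015,7.4,0,0,0.073],[0,-0.0066,-0.0004,7.3,0,0,0.073],[0,-0.0058,-0.0022,7.3,0,0,0.073]]]'

```text
time_s: 13.85
position: [0.5096, -0.0256, -0.0136]
tcp_rot: [[-0.0, 0.998, 0.062], [-0.0, 0.062, -0.998], [-1.0, -0.0, 0.0]]
force: [0.8, -1.5, 0.6]
opening: 0.842
```

```bash
python3 look2.py i; python3 - <<'E'
from go import *
go([(b,-5,85+(b+1)*.8,17.5) for b in np.arange(1,23,2)],-.0135)
E
```

```text
t 13.85 tcp [ 41.3   6.2 -13.6] psi 14.9 w 73.3 B [-1.4 -5.2] A [83.9 17.5] F [ 0.77 -1.53  0.62]
[[-0.0001, 0.0005, -0.0022, 0.2, 0, 0, 0.0735], [-0.0001, 0.001, -0.004, 0.1, 0, 0, 0.0731], [-0.0001, 0.0014, -0.0057, 0.0, 0, 0, 0.0727], [-0.0001, 0.0019, -0.0075, -0.0, 0, 0, 0.0723], [-0.0001, 0.0023, -0.0092, -0.1, 0, 0, 0.072], [-0.0001, 0.0028, -0.0109, -0.2, 0, 0, 0.0716], [-0.0001, 0.0033, -0.0127, -0.2, 0, 0, 0.0712], [-0.0001, 0.0037, -0.0144, -0.3, 0, 0, 0.0708], [-0.0001, 0.0042, -0.0162, -0.4, 0, 0, 0.0704], [-0.0001, 0.0047, -0.0179, -0.4, 0, 0, 0.07], [-0.0001, 0.0051, -0.0196, -0.5, 0, 0, 0.0696]]
```

View pics/i_s.png

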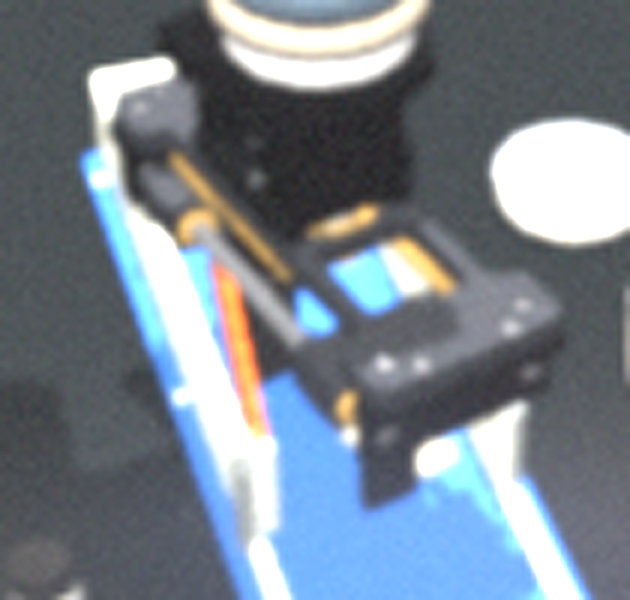

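>>> play_rows --rows '[[[0,0.0005,-0.0022,0.1,0,0,0.0735],[0,0.001,-0.004,0,0,0,0.0731],[0,0.0014,-0.0057,0,0,0,0.0727],[0,0.0019,-0.0075,0,0,0,0.0723],[0,0.0023,-0.0092,-0.1,0,0,0.072],[0,0.0028,-0.0109,-0.2,0,0,0.0716],[0,0.0033,-0.0127,-0.2,0,0,0.0712],[0,0.0037,-0.0144,-0.3,0,0,0.0708]]]'

```text
time_s: 14.75
position: [0.5125, -0.0109, -0.0135]
tcp_rot: [[-0.0, 0.998, 0.066], [0.0, 0.066, -0.998], [-1.0, -0.0, -0.0]]
force: [1.3, -0.7, -0.2]
opening: 0.816
```

```bash
python3 look2.py j
```

```text
t 14.75 tcp [ 56.2   6.3 -13.5] psi 15.2 w 71.0 B [14.7 -4.9] A [97.7 17.6] F [ 1.27 -0.7  -0.18]
```

View pics/j_s.png

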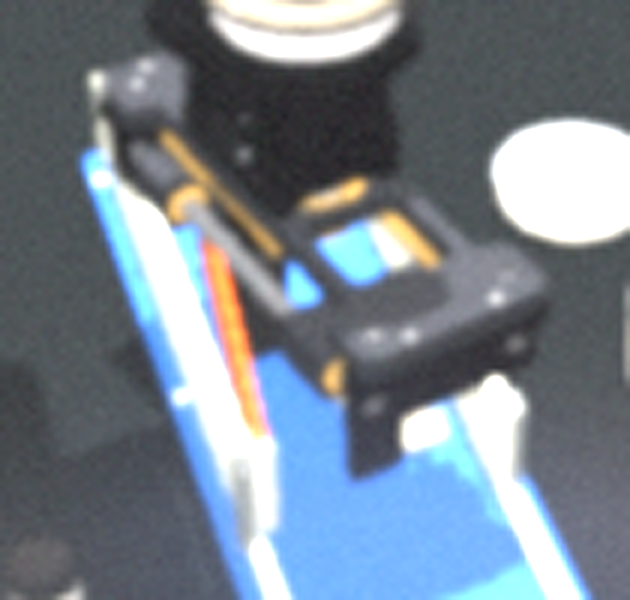

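```bash
python3 - <<'E'
from mv import *
from rig import capture
c=capture("scene")
uv=np.array([[402,451],[450,438],[352,478],[395,465]])/6+[245,140]-.5-p[5:7]
for z in(.006,.016):print(Tinv(p,unproj(c,uv,z))[:, :2].round(4)*1e3)
E
```

```text
[[ 29.1 -18.9]
 [ 30.3 -38.6]
 [ 21.    3.5]
 [ 22.7 -14. ]]
[[ 19.4 -15.7]
 [ 20.6 -35.1]
 [ 11.3   6.3]
 [ 13.  -11. ]]
```

```bash
python3 - <<'E'
from go import *
w=[(11,-5,94,17.5),(8,-6,91,17.5)]
for i in range(1,9):
    f=i/8; w.append((8+1*f,-6-13*f,91-39*f,17.5+2*f))
w+= [w[-1]]
go(w,-.0135)
E
```

```text
[[-0.0001, -0.001, 0.0037, 0.0, 0, 0, 0.071], [-0.0001, -0.0013, 0.0067, -0.6, 0, 0, 0.0713], [-0.0001, -0.0012, 0.0092, -2.8, 0, 0, 0.067], [-0.0001, -0.0012, 0.0117, -5.3, 0, 0, 0.0629], [-0.0001, -0.0011, 0.0142, -8.0, 0, 0, 0.059], [-0.0001, -0.0011, 0.0166, -11.0, 0, 0, 0.0552], [-0.0001, -0.0011, 0.0191, -14.4, 0, 0, 0.0517], [-0.0001, -0.001, 0.0216, -18.1, 0, 0, 0.0484], [-0.0001, -0.001, 0.024, -22.2, 0, 0, 0.0454], [-0.0001, -0.0009, 0.0265, -26.7, 0, 0, 0.0427], [-0.0001, -0.0009, 0.0265, -26.7, 0, 0, 0.0427]]
```

>>> play_rows --rows '[[[0,-0.001,0.0037,0,0,0,0.071],[0,-0.0013,0.0067,-0.6,0,0,0.071],[0,-0.0012,0.0092,-2.8,0,0,0.067],[0,-0.0012,0.0117,-5.3,0,0,0.063],[0,-0.0011,0.0142,-8,0,0,0.059],[0,-0.0011,0.0166,-11,0,0,0.0552],[0,-0.0011,0.0191,-14.4,0,0,0.0517],[0,-0.001,0.0216,-18.1,0,0,0.0484],[0,-0.001,0.024,-22.2,0,0,0.0454],[0,-0.001,0.0265,-26.7,0,0,0.0427],[0,-0.001,0.0265,-26.7,0,0,0.0427]]]'

```text
time_s: 16.0
position: [0.5143, -0.0384, -0.0134]
tcp_rot: [[0.002, 0.862, 0.507], [-0.001, 0.507, -0.862], [-1.0, 0.001, 0.002]]
force: [2.8, -1.1, 0.9]
opening: 0.501
```

```bash
python3 look2.py k; python3 - <<'E'
from go import *
w=[]
# advance B 9->~40 ; A 52->62
for b in np.arange(12,39,2.5):
    f=(b-9)/61; w.append((b,-19-1.5*f,52+18*f,19.5-1*f))
go(w,-.0135)
E
```

```text
t 16.0 tcp [ 29.6  -0.9 -13.4] psi 41.8 w 43.5 B [  7.8 -20.4] A [51.4 18.6] F [ 2.81 -1.06  0.91]
[[0.0001, 0.0013, -0.0024, -1.5, 0, 0, 0.0412], [0.0001, 0.0024, -0.0035, -2.8, 0, 0, 0.0399], [0.0001, 0.0035, -0.0047, -4.1, 0, 0, 0.0387], [0.0001, 0.0046, -0.0059, -5.5, 0, 0, 0.0375], [0.0001, 0.0057, -0.0071, -7.0, 0, 0, 0.0363], [0.0001, 0.0068, -0.0082, -8.5, 0, 0, 0.0352], [0.0001, 0.008, -0.0094, -10.1, 0, 0, 0.0341], [0.0001, 0.0091, -0.0106, -11.8, 0, 0, 0.0331], [0.0001, 0.0102, -0.0117, -13.5, 0, 0, 0.0321], [0.0001, 0.0113, -0.0129, -15.3, 0, 0, 0.0311], [0.0001, 0.0124, -0.0141, -17.2, 0, 0, 0.0302]]
```

View pics/k_s.png

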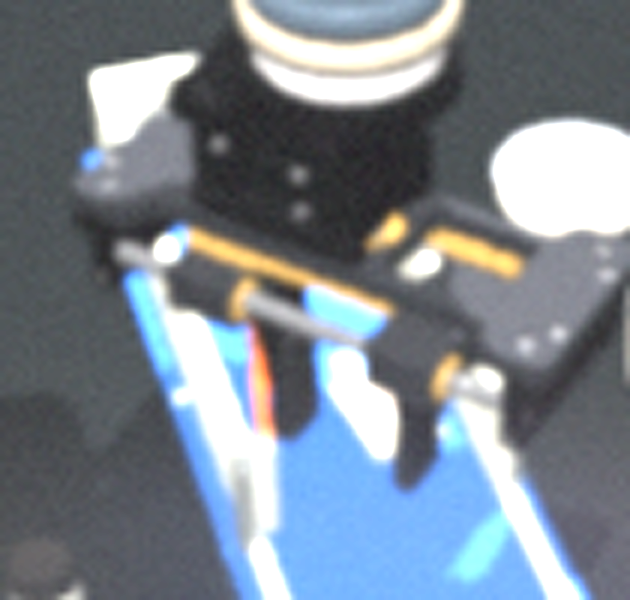

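```bash
python3 - <<'E'
from mv import *
from rig import capture
c=capture("scene")
uv=np.array([[386,463],[345,418],[320,395]])/6+[245,140]-.5-p[5:7]
for z in(.006,.026):print(Tinv(p,unproj(c,uv,z))[:, :2].round(4)*1e3)
x0,y0=290,190;k=14
im=cv2.resize(c["pixels"][y0:y0+40,x0:x0+45,::-1],None,fx=k,fy=k,interpolation=cv2.INTER_CUBIC)
cv2.imwrite("pics/k_z.png",cv2.convertScaleAbs(im,alpha=1.2,beta=0))
E
```

```text
[[ 24.8 -11.1]
 [ 53.2  -3.4]
 [ 68.6   2.1]]
[[ 5.4 -5.1]
 [32.9  2.4]
 [47.8  7.7]]
```

View pics/k_z.png

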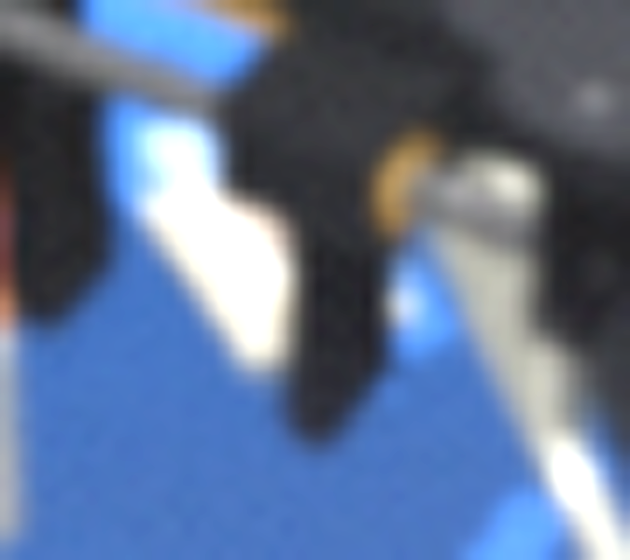

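```bash
python3 - <<'E'
from mv import *
from rig import capture
c=capture("scene")
uv=np.array([[250,374],[140,203],[195,290]])/14+[290,190]-.5-p[5:7]
print(Tinv(p,unproj(c,uv,.006))[:, :2].round(4)*1e3)
# reference: lane line direction at initial picture check: left lip inner edge
E
```

```text
[[27.2 -8.3]
 [71.9 -2.9]
 [48.8 -5.6]]
```

```bash
python3 - <<'E'
from go import *
w=[(9,-18,51.5,19)]
for b in np.arange(11,38,2.5):
    f=(b-9)/61; w.append((b,-16,52+18*f,19.5-1*f))
go(w,-.0135)
E
```

```text
[[0.0, -0.0003, -0.0005, 0.8, 0, 0, 0.0413], [0.0, -0.0002, -0.0025, 1.4, 0, 0, 0.0397], [0.0, 0.0009, -0.0037, 0.2, 0, 0, 0.0383], [0.0, 0.002, -0.0049, -1.1, 0, 0, 0.037], [0.0, 0.0031, -0.0061, -2.4, 0, 0, 0.0357], [0.0, 0.0042, -0.0073, -3.8, 0, 0, 0.0344], [0.0, 0.0053, -0.0085, -5.3, 0, 0, 0.0331], [0.0, 0.0064, -0.0097, -6.8, 0, 0, 0.0319], [0.0, 0.0075, -0.0109, -8.4, 0, 0, 0.0308], [0.0, 0.0086, -0.0121, -10.1, 0, 0, 0.0296], [0.0, 0.0097, -0.0133, -11.9, 0, 0, 0.0285], [0.0, 0.0108, -0.0144, -13.8, 0, 0, 0.0275]]
```

>>> play_rows --rows '[[[0,-0.0003,-0.0005,0.8,0,0,0.0413],[0,-0.0002,-0.0025,1.4,0,0,0.0397],[0,0.0009,-0.0037,0.2,0,0,0.0383],[0,0.002,-0.0049,-1.1,0,0,0.037],[0,0.0031,-0.0061,-2.4,0,0,0.0357],[0,0.0042,-0.0073,-3.8,0,0,0.0344],[0,0.0053,-0.0085,-5.3,0,0,0.0331],[0,0.0064,-0.0097,-6.8,0,0,0.032],[0,0.0075,-0.0109,-8.4,0,0,0.0308],[0,0.0086,-0.0121,-10.1,0,0,0.0296],[0,0.0097,-0.0133,-11.9,0,0,0.0285],[0,0.0108,-0.0144,-13.8,0,0,0.0275]]]'

```text
time_s: 17.4
position: [0.5151, -0.0195, -0.0136]
tcp_rot: [[-0.0, 0.714, 0.7], [0.0, 0.7, -0.714], [-1.0, -0.0, -0.0]]
force: [0.2, -1.8, -0.7]
opening: 0.325
```

```bash
python3 look2.py l
```

```text
t 17.4 tcp [ 48.3   2.  -13.6] psi 55.8 w 28.2 B [ 36.2 -15.9] A [60.5 19.9] F [ 0.19 -1.77 -0.65]
```

View pics/l_s.png

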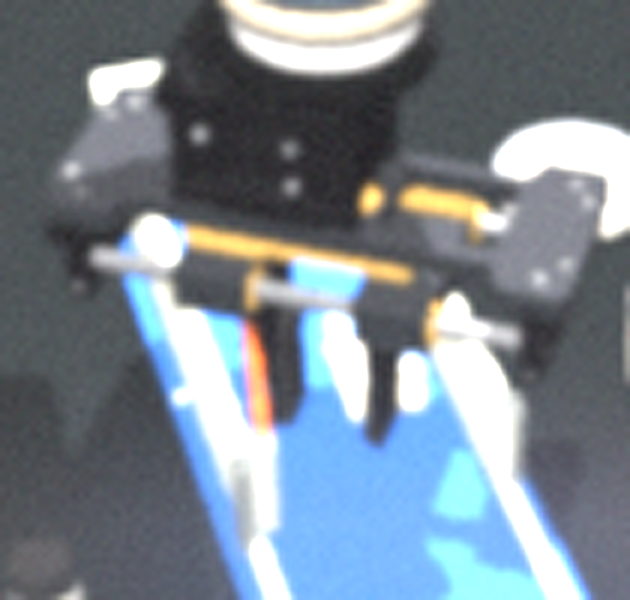

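View pics/l_t.png

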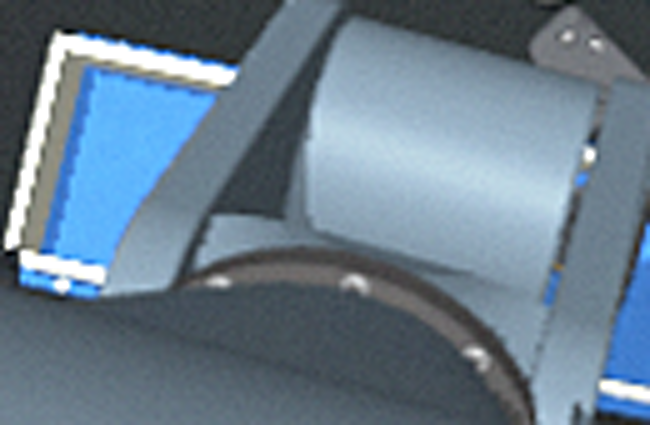

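```bash
python3 - <<'E'
from mv import *
from rig import capture
c=capture("scene")
uv=np.array([[354,421],[430,410],[330,365]])/6+[245,140]-.5-p[5:7]
print(Tinv(p,unproj(c,uv,.006))[:, :2].round(4)*1e3)
from go import *
w=[]
for b in np.arange(39,67,2.5):
    f=(b-36)/50; w.append((b,-18-2*f,61+24*f,19.5))
go(w,-.0135)
E
```

```text
[[ 50.5  -6.3]
 [ 47.5 -36.2]
 [ 84.2  -6.5]]
[[-0.0001, 0.0026, -0.0003, -2.4, 0, 0, 0.0293], [-0.0001, 0.0042, -0.0013, -3.9, 0, 0, 0.0287], [-0.0001, 0.0057, -0.0023, -5.5, 0, 0, 0.0282], [-0.0001, 0.0073, -0.0033, -7.0, 0, 0, 0.0277], [-0.0001, 0.0089, -0.0043, -8.7, 0, 0, 0.0272], [-0.0001, 0.0104, -0.0053, -10.3, 0, 0, 0.0267], [-0.0001, 0.012, -0.0063, -12.1, 0, 0, 0.0263], [-0.0001, 0.0135, -0.0073, -13.8, 0, 0, 0.0259], [-0.0001, 0.0151, -0.0083, -15.6, 0, 0, 0.0256], [-0.0001, 0.0166, -0.0093, -17.4, 0, 0, 0.0253], [-0.0001, 0.0182, -0.0103, -19.2, 0, 0, 0.025], [-0.0001, 0.0198, -0.0113, -21.0, 0, 0, 0.0248]]
```

```bash
python3 - <<'E'
from go import *
w=[]
for i,b in enumerate(np.arange(38,66,2.5)):
    f=(b-36)/50; w.append((b,-16-5*min(1,(i+1)/5),61+24*f,19.5))
go(w,-.0135)
E
```

```text
[[-0.0001, 0.0017, -0.0003, -1.0, 0, 0, 0.0287], [-0.0001, 0.0035, -0.001, -3.2, 0, 0, 0.0288], [-0.0001, 0.0053, -0.0016, -5.3, 0, 0, 0.029], [-0.0001, 0.0071, -0.0022, -7.4, 0, 0, 0.0293], [-0.0001, 0.0089, -0.0029, -9.5, 0, 0, 0.0296], [-0.0001, 0.0105, -0.0039, -11.0, 0, 0, 0.0291], [-0.0001, 0.012, -0.0049, -12.6, 0, 0, 0.0286], [-0.0001, 0.0135, -0.006, -14.2, 0, 0, 0.0281], [-0.0001, 0.0151, -0.007, -15.8, 0, 0, 0.0277], [-0.0001, 0.0166, -0.0081, -17.5, 0, 0, 0.0273], [-0.0001, 0.0181, -0.0091, -19.2, 0, 0, 0.027], [-0.0001, 0.0196, -0.0102, -20.9, 0, 0, 0.0266]]
```

>>> play_rows --rows '[[[0,0.0017,-0.0003,-1,0,0,0.0287],[0,0.0035,-0.001,-3.2,0,0,0.0288],[0,0.0053,-0.0016,-5.3,0,0,0.029],[0,0.0071,-0.0022,-7.4,0,0,0.0293],[0,0.0089,-0.0029,-9.5,0,0,0.0296],[0,0.0105,-0.0039,-11,0,0,0.0291],[0,0.012,-0.0049,-12.6,0,0,0.0286],[0,0.0135,-0.006,-14.2,0,0,0.0281],[0,0.0151,-0.007,-15.8,0,0,0.0277],[0,0.0166,-0.0081,-17.5,0,0,0.0273],[0,0.0181,-0.0091,-19.2,0,0,0.027],[0,0.0196,-0.0102,-20.9,0,0,0.0266]]]'

```text
time_s: 18.75
position: [0.5221, 0.0015, -0.0136]
tcp_rot: [[-0.0, 0.417, 0.909], [0.0, 0.909, -0.417], [-1.0, -0.0, -0.0]]
force: [0.8, -1.0, 0.8]
opening: 0.307
```

```bash
python3 look2.py m;python3 - <<'E'
from go import *
w=[]
for b in np.arange(68,96,2.5):
    f=(b-66)/60; w.append((b,-21.5,75.5+36*f,19.5-f))
go(w,-.0135)
E
```

```text
t 18.75 tcp [ 70.3  -0.7 -13.6] psi 76.7 w 26.7 B [ 65.5 -21. ] A [75.1 19.6] F [ 0.78 -1.01  0.81]
[[-0.0001, 0.002, -0.0001, -1.4, 0, 0, 0.0269], [-0.0001, 0.0039, -0.0005, -2.7, 0, 0, 0.0266], [-0.0001, 0.0059, -0.001, -4.0, 0, 0, 0.0264], [-0.0001, 0.0078, -0.0014, -5.4, 0, 0, 0.0262], [-0.0001, 0.0098, -0.0018, -6.8, 0, 0, 0.0261], [-0.0001, 0.0117, -0.0023, -8.2, 0, 0, 0.0259], [-0.0001, 0.0137, -0.0027, -9.6, 0, 0, 0.0258], [-0.0001, 0.0156, -0.0032, -11.0, 0, 0, 0.0257], [-0.0001, 0.0176, -0.0036, -12.4, 0, 0, 0.0256], [-0.0001, 0.0195, -0.0041, -13.8, 0, 0, 0.0256], [-0.0001, 0.0215, -0.0045, -15.2, 0, 0, 0.0256], [-0.0001, 0.0234, -0.0049, -16.6, 0, 0, 0.0256]]
```

View pics/m_s.png

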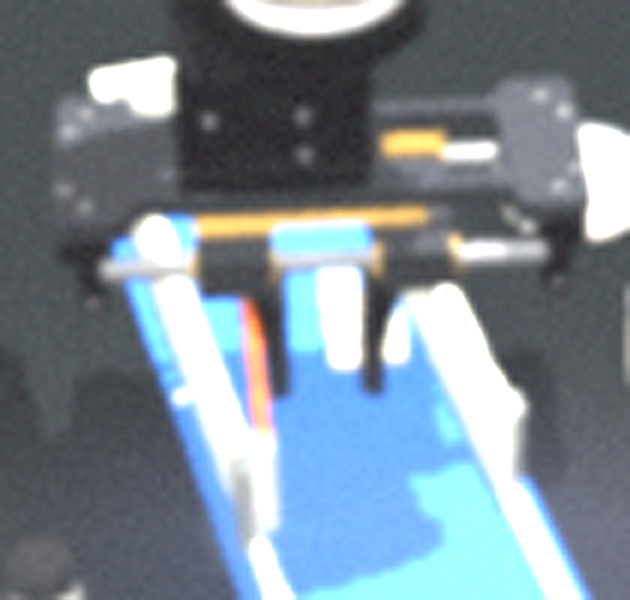

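```bash
python3 - <<'E'
from mv import *
from rig import capture
c=capture("scene")
uv=np.array([[333,371],[407,362],[321,290],[368,390],[385,390]])/6+[245,140]-.5-p[5:7]
print(Tinv(p,unproj(c,uv,.006))[:, :2].round(4)*1e3)
print(Tinv(p,unproj(c,uv,.015))[:, :2].round(4)*1e3)
x0,y0=290,180;k=14
im=cv2.resize(c["pixels"][y0:y0+40,x0:x0+45,::-1],None,fx=k,fy=k,interpolation=cv2.INTER_CUBIC)
cv2.imwrite("pics/m_z.png",cv2.convertScaleAbs(im,alpha=1.2,beta=0))
E
```

```text
[[ 80.4  -6.7]
 [ 76.7 -36.1]
 [129.3 -16. ]
 [ 65.7 -16.6]
 [ 63.7 -22.9]]
[[ 70.9  -4. ]
 [ 67.2 -33.1]
 [119.  -13.2]
 [ 56.4 -13.8]
 [ 54.4 -20. ]]
```

View pics/m_z.png

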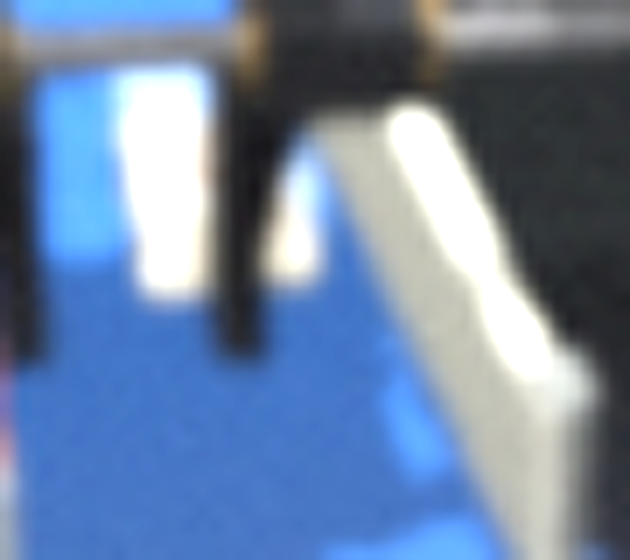

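```bash
python3 - <<'E'
from mv import *
from rig import capture
c=capture("scene")
x0,y0=275,180;k=14
im=cv2.resize(c["pixels"][y0:y0+40,x0:x0+30,::-1],None,fx=k,fy=k,interpolation=cv2.INTER_CUBIC)
im=cv2.convertScaleAbs(im,alpha=1.2,beta=0)
for th,col in((.3,(0,0,255)),(.4,(0,255,255)),(.5,(0,255,0))):
    a=th-.545
    for z in(.010,.046):
        q=np.array([[0,.041,z],[.16*np.cos(a),.041+.16*np.sin(a),z]])
        g=((proj(c,T(p,q))+p[5:7]-[x0,y0]+.5)*k).astype(int);cv2.line(im,tuple(map(int,g[0])),tuple(map(int,g[1])),col,1)
cv2.imwrite("pics/m_f.png",im)
E
```

```text
(no output)
```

View pics/m_f.png

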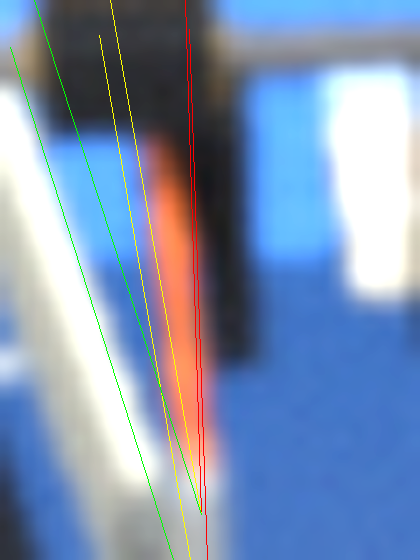

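```bash
sed -i 's/-15)\/1000/-7)\/1000/; s/\*87+15/*87+7/' mv.py; python3 - <<'E'
from go import *
where()
w=[(64,-18,73,17),(63,-21,73,18.5),(63,-24,74,20),(63,-27,75,20.5),(64,-27,76,20.5)]
for b in np.arange(66,81,2):
    w.append((b,-27,77+(b-66)*.6,20.5))
go(w[:12],-.0135)
E
```

```text
t 18.95 tcp [ 70.3  -0.8 -13.5] psi 76.6 w 26.6 B [ 66.4 -17.1] A [74.2 15.6] F [ 1.71 -1.11  0.01]
[[-0.0, -0.0018, 0.0002, 1.0, 0, 0, 0.0291], [-0.0, -0.0021, 0.001, 0.8, 0, 0, 0.0337], [-0.0, -0.0014, 0.0016, 0.6, 0, 0, 0.0384], [-0.0, -0.0007, 0.0027, 0.7, 0, 0, 0.042], [-0.0, 0.0003, 0.0025, 0.7, 0, 0, 0.042], [-0.0, 0.0018, 0.0021, -0.4, 0, 0, 0.0418], [-0.0, 0.0033, 0.0018, -1.3, 0, 0, 0.0416], [-0.0, 0.0049, 0.0014, -2.2, 0, 0, 0.0414], [-0.0, 0.0064, 0.001, -3.2, 0, 0, 0.0413], [-0.0, 0.008, 0.0006, -4.1, 0, 0, 0.0411], [-0.0, 0.0095, 0.0003, -5.0, 0, 0, 0.041], [-0.0, 0.0111, -0.0001, -6.0, 0, 0, 0.0409]]
```

>>> play_rows --rows '[[[0,-0.0018,0.0002,1,0,0,0.0291],[0,-0.0021,0.001,0.8,0,0,0.0337],[0,-0.0014,0.0016,0.6,0,0,0.0384],[0,-0.0007,0.0027,0.7,0,0,0.042],[0,0.0003,0.0025,0.7,0,0,0.042],[0,0.0018,0.0021,-0.4,0,0,0.0418],[0,0.0033,0.0018,-1.3,0,0,0.0416],[0,0.0049,0.0014,-2.2,0,0,0.0414],[0,0.0064,0.001,-3.2,0,0,0.0413],[0,0.008,0.0006,-4.1,0,0,0.0411],[0,0.0095,0.0003,-5,0,0,0.041],[0,0.0111,0,-6,0,0,0.041]]]'

```text
time_s: 20.15
position: [0.5267, 0.0115, -0.0136]
tcp_rot: [[-0.0, 0.321, 0.947], [0.0, 0.947, -0.321], [-1.0, -0.0, -0.0]]
force: [0.8, -1.8, 0.5]
opening: 0.472
```

```bash
cat > z.py <<'E'
import sys
from mv import *
from rig import capture
c=capture("scene");where()
x0,y0=int(sys.argv[2]),int(sys.argv[3]);k=12
im=cv2.resize(c["pixels"][y0:y0+48,x0:x0+65,::-1],None,fx=k,fy=k,interpolation=cv2.INTER_CUBIC)
im=cv2.convertScaleAbs(im,alpha=1.2,beta=0)
def L(a,b,col):
    g=((proj(c,T(p,[a,b]))+p[5:7]-[x0,y0]+.5)*k).astype(int);cv2.line(im,tuple(map(int,g[0])),tuple(map(int,g[1])),col,1)
for th,col in((.3,(0,0,255)),(.4,(0,255,255)),(.5,(0,255,0))):
    a=th-.545;L([0,.041,.046],[.16*np.cos(a),.041+.16*np.sin(a),.046],col)
for x in np.arange(0,.24,.02): L([x,-.045,.006],[x,.01,.006],(0,0,0) if round(x*1e3)%100 else (0,0,255))
for y in(-.045,-.03,-.015,0): L([0,y,.006],[.238,y,.006],(0,0,0))
cv2.imwrite(f"pics/{sys.argv[1]}.png",im)
E
python3 z.py n 275 172
```

```text
t 20.2 tcp [ 81.3  -3.2 -13.6] psi 82.7 w 40.9 B [ 78.2 -27. ] A [84.3 20.5] F [ 1.81 -1.19  0.18]
```

View pics/n.png

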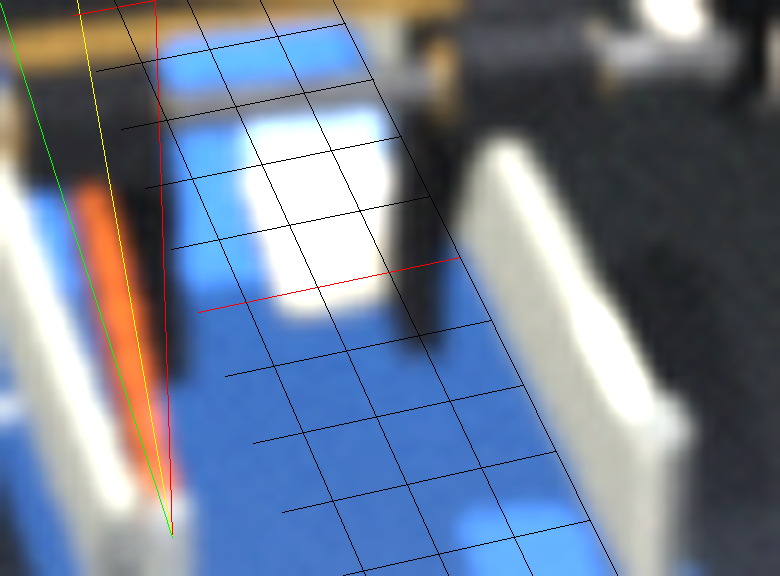

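```bash
python3 - <<'E'
from go import *
w=[(76,-26.5,83.5,20.5),(76,-24,83.5,20.5)]
for i in range(10):
    b=78.5+2.5*i
    w.append((b,-23.5,84+(b-78)*.55,20.5))
go(w[:12],-.0135)
E
```

```text
[[-0.0001, -0.0015, -0.0001, 1.8, 0, 0, 0.0406], [-0.0001, -0.0017, -0.0013, 2.3, 0, 0, 0.0381], [-0.0001, -0.0001, -0.0017, 0.2, 0, 0, 0.0374], [-0.0001, 0.0018, -0.002, -1.3, 0, 0, 0.0372], [-0.0001, 0.0037, -0.0022, -2.7, 0, 0, 0.0371], [-0.0001, 0.0057, -0.0025, -4.2, 0, 0, 0.0371], [-0.0001, 0.0076, -0.0027, -5.6, 0, 0, 0.037], [-0.0001, 0.0095, -0.003, -7.1, 0, 0, 0.037], [-0.0001, 0.0114, -0.0032, -8.6, 0, 0, 0.037], [-0.0001, 0.0133, -0.0035, -10.0, 0, 0, 0.0371], [-0.0001, 0.0153, -0.0037, -11.5, 0, 0, 0.0371], [-0.0001, 0.0172, -0.004, -13.0, 0, 0, 0.0372]]
```

>>> play_rows --rows '[[[0,-0.0015,0,1.8,0,0,0.0406],[0,-0.0017,-0.0013,2.3,0,0,0.038],[0,-0.0001,-0.0017,0.2,0,0,0.0374],[0,0.0018,-0.002,-1.3,0,0,0.0372],[0,0.0037,-0.0022,-2.7,0,0,0.0371],[0,0.0057,-0.0025,-4.2,0,0,0.0371],[0,0.0076,-0.0027,-5.6,0,0,0.037],[0,0.0095,-0.003,-7.1,0,0,0.037],[0,0.0114,-0.0032,-8.6,0,0,0.037],[0,0.0133,-0.0035,-10,0,0,0.0371],[0,0.0153,-0.0037,-11.5,0,0,0.0371],[0,0.0172,-0.004,-13,0,0,0.0372]]]'

```text
time_s: 21.4
position: [0.5286, 0.0291, -0.0136]
tcp_rot: [[-0.0, 0.099, 0.995], [0.0, 0.995, -0.099], [-1.0, 0.0, -0.0]]
force: [0.4, -1.9, 0.7]
opening: 0.425
```

```bash
python3 z.py o 270 165; python3 - <<'E'
from go import *
w=[]
for i in range(12):
    b=103.5+2.5*i
    w.append((b,-23.5,84+(b-78)*.55,20.5))
go(w[:12],-.0135)
E
```

```text
t 21.45 tcp [ 98.9  -1.5 -13.6] psi 95.7 w 37.2 B [101.1 -23.5] A [96.7 20.5] F [ 1.4  -0.62 -0.08]
[[-0.0001, 0.0019, 0.0002, -1.3, 0, 0, 0.0373], [-0.0001, 0.0038, 0.0004, -2.8, 0, 0, 0.0375], [-0.0001, 0.0057, 0.0006, -4.2, 0, 0, 0.0377], [-0.0001, 0.0076, 0.0008, -5.6, 0, 0, 0.0379], [-0.0001, 0.0096, 0.0009, -7.0, 0, 0, 0.0381], [-0.0001, 0.0115, 0.0011, -8.4, 0, 0, 0.0384], [-0.0001, 0.0134, 0.0013, -9.8, 0, 0, 0.0387], [-0.0001, 0.0154, 0.0015, -11.1, 0, 0, 0.039], [-0.0001, 0.0173, 0.0017, -12.5, 0, 0, 0.0393], [-0.0001, 0.0192, 0.0019, -13.8, 0, 0, 0.0397], [-0.0001, 0.0211, 0.0021, -15.1, 0, 0, 0.0401], [-0.0001, 0.0231, 0.0023, -16.3, 0, 0, 0.0405]]
```

View pics/o.png

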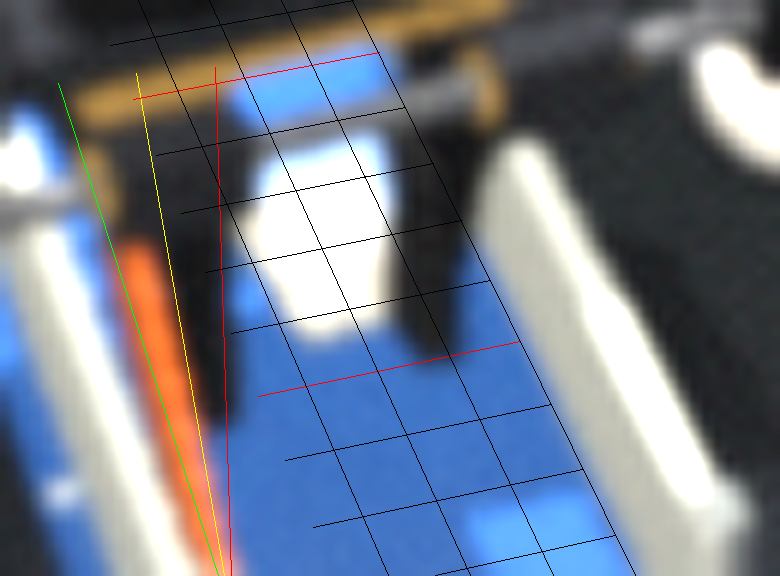

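```bash
python3 - <<'E'
from go import *
w=[(99,-23,96.7,20.5),(99,-20,96.7,20.5),(99,-18.5,96.7,20.5)]
for i in range(9):
    b=101.5+2.5*i
    w.append((b,-18.5,84+(b-78)*.55,20.5))
go(w[:12],-.0135)
E
```

```text
[[-0.0001, -0.001, -0.0004, 2.7, 0, 0, 0.0366], [-0.0001, -0.0009, -0.0019, 2.5, 0, 0, 0.0336], [-0.0001, -0.0008, -0.0026, 2.4, 0, 0, 0.0321], [-0.0001, 0.0006, -0.0025, -0.9, 0, 0, 0.0323], [-0.0001, 0.0025, -0.0023, -2.6, 0, 0, 0.0324], [-0.0001, 0.0044, -0.0021, -4.2, 0, 0, 0.0326], [-0.0001, 0.0063, -0.0019, -5.8, 0, 0, 0.0328], [-0.0001, 0.0083, -0.0017, -7.4, 0, 0, 0.033], [-0.0001, 0.0102, -0.0015, -8.9, 0, 0, 0.0333], [-0.0001, 0.0121, -0.0013, -10.4, 0, 0, 0.0336], [-0.0001, 0.0141, -0.0011, -12.0, 0, 0, 0.0339], [-0.0001, 0.016, -0.0009, -13.4, 0, 0, 0.0343]]
```

>>> play_rows --rows '[[[0,-0.001,-0.0004,2.5,0,0,0.0366],[0,-0.001,-0.0019,2.5,0,0,0.0336],[0,-0.0008,-0.0026,2.4,0,0,0.0321],[0,0.0006,-0.0025,-0.9,0,0,0.0323],[0,0.0025,-0.0023,-2.6,0,0,0.0324],[0,0.0044,-0.0021,-4.2,0,0,0.0326],[0,0.0063,-0.0019,-5.8,0,0,0.0328],[0,0.0083,-0.0017,-7.4,0,0,0.033],[0,0.0102,-0.0015,-8.9,0,0,0.0333],[0,0.0121,-0.0013,-10.4,0,0,0.0336],[0,0.0141,-0.0011,-12,0,0,0.0339],[0,0.016,-0.0009,-13.4,0,0,0.0343]]]'

```text
time_s: 22.65
position: [0.5293, 0.0451, -0.0136]
tcp_rot: [[-0.0, -0.135, 0.991], [-0.0, 0.991, 0.135], [-1.0, 0.0, -0.0]]
force: [0.7, -1.2, -0.2]
opening: 0.393
```

```bash
python3 z.py q 265 155; python3 - <<'E'
from go import *
w=[]
for i in range(12):
    b=123.5+2.5*i
    w.append((b,-18.5,84+(b-78)*.55,20.5))
go(w[:12],-.0135)
E
```

```text
t 22.7 tcp [114.7   0.9 -13.5] psi 109.1 w 33.8 B [121.4 -18.4] A [108.   20.2] F [ 0.93 -0.6   0.36]
[[-0.0, 0.0015, 0.0004, -1.2, 0, 0, 0.0346], [-0.0, 0.0033, 0.0011, -2.7, 0, 0, 0.035], [-0.0, 0.0052, 0.0017, -4.1, 0, 0, 0.0354], [-0.0, 0.007, 0.0023, -5.5, 0, 0, 0.0359], [-0.0, 0.0088, 0.003, -6.8, 0, 0, 0.0364], [-0.0, 0.0106, 0.0036, -8.1, 0, 0, 0.0369], [-0.0, 0.0125, 0.0042, -9.4, 0, 0, 0.0374], [-0.0, 0.0143, 0.0049, -10.7, 0, 0, 0.038], [-0.0, 0.0161, 0.0055, -11.9, 0, 0, 0.0385], [-0.0, 0.018, 0.0061, -13.1, 0, 0, 0.0391], [-0.0, 0.0198, 0.0068, -14.3, 0, 0, 0.0397], [-0.0, 0.0216, 0.0074, -15.4, 0, 0, 0.0403]]
```

View pics/q.png

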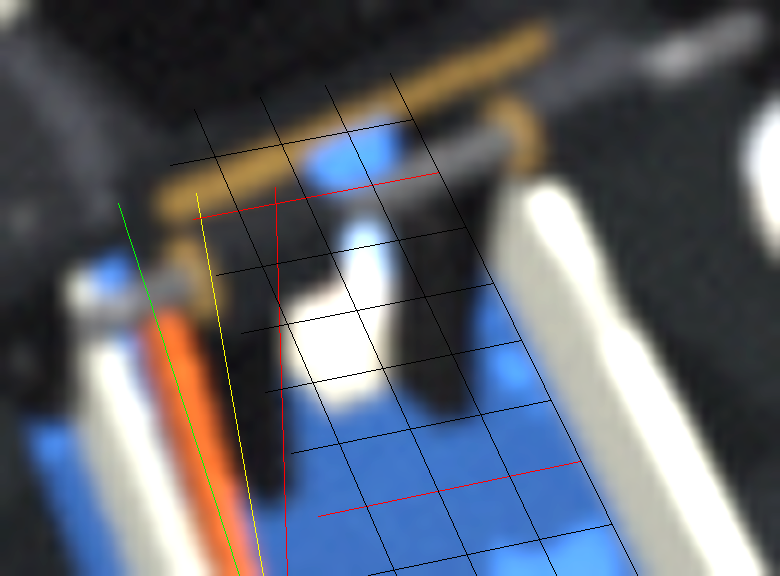

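```bash
python3 - <<'E'
from go import *
w=[(119,-18,107.5,20.5),(119,-15,107.5,20.5),(119,-12,107.5,20.5)]
for i in range(9):
    b=121.5+2.5*i
    w.append((b,-12,84+(b-78)*.55,20.5))
go(w[:12],-.0135)
E
```

```text
[[-0.0, -0.0013, -0.0008, 2.5, 0, 0, 0.0332], [-0.0, -0.0008, -0.0022, 1.2, 0, 0, 0.0303], [-0.0, -0.0003, -0.0036, -0.3, 0, 0, 0.0275], [-0.0, 0.0011, -0.0032, -3.5, 0, 0, 0.0282], [-0.0, 0.0029, -0.0025, -5.2, 0, 0, 0.0287], [-0.0, 0.0048, -0.0019, -6.8, 0, 0, 0.0291], [-0.0, 0.0066, -0.0013, -8.4, 0, 0, 0.0297], [-0.0, 0.0084, -0.0006, -9.9, 0, 0, 0.0302], [-0.0, 0.0102, 0.0, -11.4, 0, 0, 0.0307], [-0.0, 0.0121, 0.0007, -12.9, 0, 0, 0.0313], [-0.0, 0.0139, 0.0013, -14.3, 0, 0, 0.0319], [-0.0, 0.0157, 0.0019, -15.6, 0, 0, 0.0326]]
```

>>> play_rows --rows '[[[0,-0.0013,-0.0008,2.5,0,0,0.0332],[0,-0.001,-0.0022,1.2,0,0,0.0303],[0,-0.0005,-0.0036,-0.3,0,0,0.0275],[0,0.0011,-0.0032,-3.5,0,0,0.0282],[0,0.0029,-0.0025,-5.2,0,0,0.0287],[0,0.0048,-0.0019,-6.8,0,0,0.0291],[0,0.0066,-0.0013,-8.4,0,0,0.0297],[0,0.0084,-0.0006,-9.9,0,0,0.0302],[0,0.0102,0,-11.4,0,0,0.0307],[0,0.0121,0.0007,-12.9,0,0,0.0313],[0,0.0139,0.0013,-14.3,0,0,0.0319],[0,0.0157,0.0019,-15.6,0,0,0.0326]]]'

```text
time_s: 23.9
position: [0.5291, 0.0609, -0.0136]
tcp_rot: [[-0.0, -0.396, 0.918], [0.0, 0.918, 0.396], [-1.0, 0.0, -0.0]]
force: [1.6, -2.1, 0.2]
opening: 0.369
```

```bash
python3 z.py r 262 150; python3 look2.py r
```

```text
t 23.95 tcp [130.2   4.2 -13.5] psi 124.7 w 32.7 B [141.5 -12.1] A [118.9  20.5] F [ 1.58 -0.01 -0.44]
t 23.95 tcp [130.2   4.2 -13.5] psi 124.7 w 32.7 B [141.5 -12.1] A [118.9  20.5] F [ 1.58 -0.01 -0.44]
```

View pics/r.png

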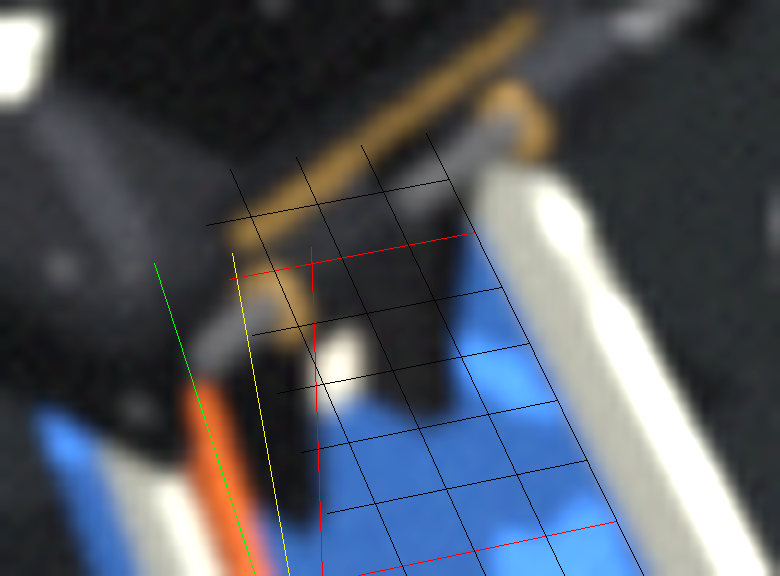

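View pics/r_t.png

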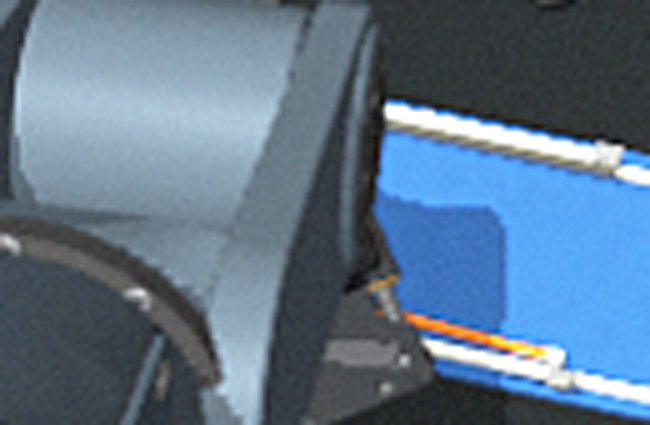

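```bash
python3 - <<'E'
from mv import *
from rig import capture
c=capture("scene")
x0,y0=280,170;k=20
im=cv2.resize(c["pixels"][y0:y0+28,x0:x0+30,::-1],None,fx=k,fy=k,interpolation=cv2.INTER_CUBIC)
im=np.clip((im/255.)**.5*255,0,255).astype(np.uint8)
cv2.imwrite("pics/r_z.png",im)
uv=np.array([[312,418],[340,410],[370,395]])/12+[262,150]-.5-p[5:7]
print(Tinv(p,unproj(c,uv,.006))[:, :2].round(4)*1e3)
E
```

```text
[[150.    5.2]
 [150.8  -1.1]
 [153.6  -8.3]]
```

View pics/r_z.png

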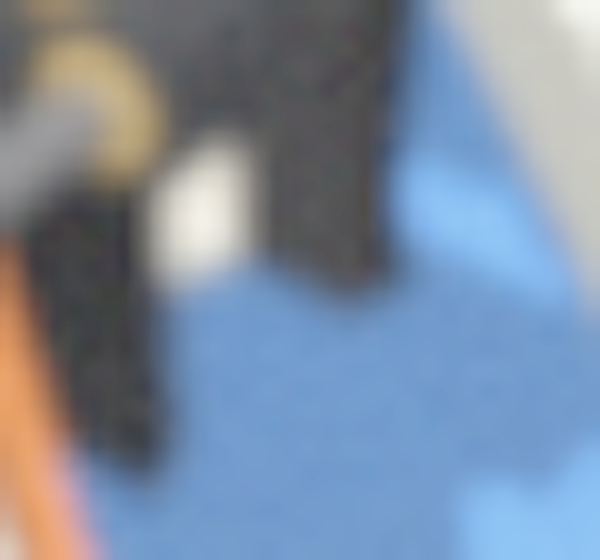

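```bash
python3 - <<'E'
from go import *
w=[(139,-12,117.5,21),(137,-10,117,21.5),(137,-6,117,22),(137,-3,117,22),(137,0,117,22),(139,0,119,22)]
for i in range(6):
    b=141.5+2.5*i
    w.append((b,0,121.5+(b-141.5),22))
go(w[:12],-.0135)
E
```

```text
[[-0.0001, -0.0012, -0.0012, 1.5, 0, 0, 0.0324], [-0.0001, -0.0015, -0.003, 2.2, 0, 0, 0.0303], [-0.0001, -0.0003, -0.0048, -1.0, 0, 0, 0.0274], [-0.0001, 0.0006, -0.0061, -4.1, 0, 0, 0.025], [-0.0001, 0.0014, -0.0073, -7.7, 0, 0, 0.0227], [-0.0001, 0.0031, -0.0062, -7.7, 0, 0, 0.0227], [-0.0001, 0.0052, -0.0047, -7.7, 0, 0, 0.0227], [-0.0001, 0.0072, -0.0033, -7.7, 0, 0, 0.0227], [-0.0001, 0.0093, -0.0019, -7.7, 0, 0, 0.0227], [-0.0001, 0.0113, -0.0005, -7.7, 0, 0, 0.0227], [-0.0001, 0.0134, 0.0009, -7.7, 0, 0, 0.0227], [-0.0001, 0.0154, 0.0023, -7.7, 0, 0, 0.0227]]
```

>>> play_rows --rows '[[[0,-0.0012,-0.0012,1.5,0,0,0.0324],[0,-0.0015,-0.003,2.2,0,0,0.0303],[0,-0.0003,-0.0048,-1,0,0,0.0274],[0,0.0006,-0.0061,-4.1,0,0,0.025],[0,0.0014,-0.0073,-7.7,0,0,0.0227],[0,0.0031,-0.0062,-7.7,0,0,0.0227],[0,0.0052,-0.0047,-7.7,0,0,0.0227],[0,0.0072,-0.0033,-7.7,0,0,0.0227],[0,0.0093,-0.0019,-7.7,0,0,0.0227],[0,0.0113,-0.0005,-7.7,0,0,0.0227],[0,0.0134,0.001,-7.7,0,0,0.0227],[0,0.0154,0.0023,-7.7,0,0,0.0227]]]'

```text
time_s: 25.3
position: [0.5251, 0.0761, -0.0136]
tcp_rot: [[-0.0, -0.514, 0.858], [0.0, 0.858, 0.514], [-1.0, 0.0, -0.0]]
force: [0.3, -0.4, -0.3]
opening: 0.26
```

```bash
python3 z.py s 262 145; python3 look2.py s
```

```text
t 25.35 tcp [144.3  11.1 -13.6] psi 132.3 w 22.6 B [1.543e+02 1.000e-01] A [134.3  22. ] F [ 0.99 -1.23  0.54]
t 25.35 tcp [144.3  11.1 -13.6] psi 132.3 w 22.6 B [1.543e+02 1.000e-01] A [134.3  22. ] F [ 0.99 -1.23  0.54]
```

View pics/s.png

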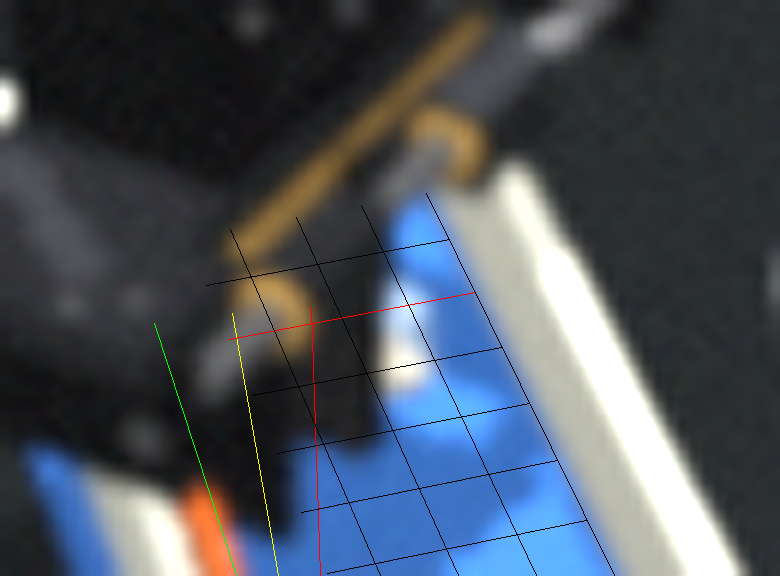

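View pics/s_t.png

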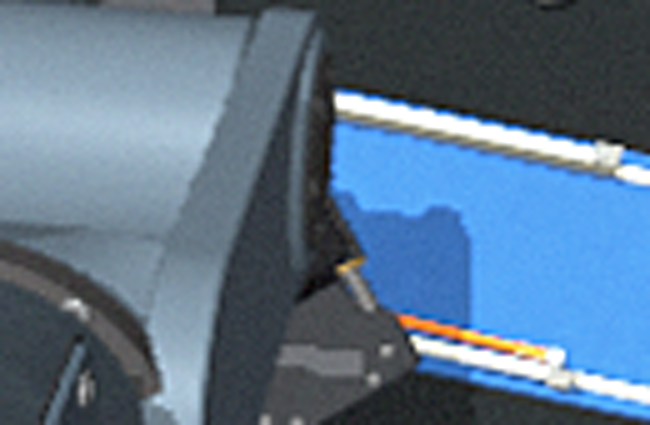

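```bash
python3 - <<'E'
from go import *
w=[(156.5,0,136.5,22),(159,0,138.5,22),(161,0,140,22),(162.5,0,141,22),(162.5,0,141,22),(160,0,139,22),(157,0,137,22),(155,0,136,22)]
go(w,-.0135)
print(rows([(155,0,136,22)],[.15]))
E
```

```text
[[-0.0, 0.0018, 0.0016, 0.0, 0, 0, 0.0227], [-0.0, 0.0035, 0.0031, -0.7, 0, 0, 0.0231], [-0.0, 0.0048, 0.0043, -1.4, 0, 0, 0.0234], [-0.0, 0.0057, 0.0051, -2.1, 0, 0, 0.0238], [-0.0, 0.0057, 0.0051, -2.1, 0, 0, 0.0238], [-0.0, 0.004, 0.0036, -1.4, 0, 0, 0.0234], [-0.0, 0.0022, 0.0019, 0.0, 0, 0, 0.0227], [-0.0, 0.0011, 0.0009, 1.5, 0, 0, 0.0221]]
[[-0.1635, 0.0011, 0.0009, 1.5, 0, 0, 0.0221]]
```

>>> play_rows --rows '[[[0,0.0018,0.0016,0,0,0,0.0227],[0,0.0035,0.0031,-0.7,0,0,0.023],[0,0.0048,0.0043,-1.4,0,0,0.0234],[0,0.0057,0.0051,-2,0,0,0.0236],[0,0.0057,0.0051,-2,0,0,0.0236],[0,0.004,0.0036,-1.4,0,0,0.0234],[0,0.0022,0.0019,0,0,0,0.0227],[0,0.0005,0.0005,0,0,0,0.0227]]]'

```text
time_s: 26.25
position: [0.5253, 0.0763, -0.0135]
tcp_rot: [[0.0, -0.513, 0.859], [0.0, 0.859, 0.513], [-1.0, 0.0, 0.0]]
force: [0.8, 0.2, 0.7]
opening: 0.26
```

```bash
python3 z.py u 262 145
```

```text
t 26.3 tcp [144.   10.9 -13.5] psi 132.2 w 22.9 B [154.   -0.2] A [133.9  21.9] F [ 1.2  -0.04  0.13]
```

View pics/u.png

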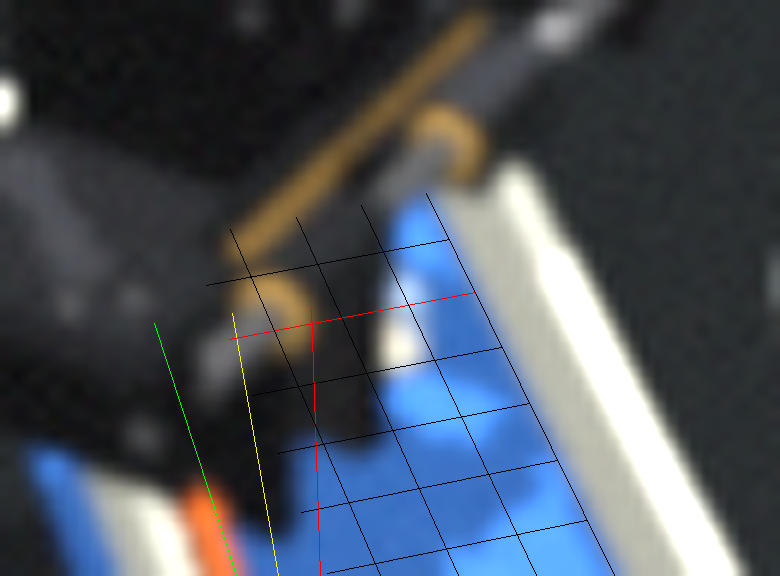

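>>> play_rows --rows '[[[-0.01,0,0,0,0,0,0.0227],[-0.025,0,0,0,0,0,0.0227],[-0.045,0,0,0,0,0,0.0227],[-0.075,0,0,0,0,0,0.0227],[-0.11,0,0,0,0,0,0.0227],[-0.15,0,0,0,0,0,0.0227],[-0.18,0,0,0,0,0,0.0227]]]'

```text
time_s: 27.0
position: [0.5248, 0.0765, 0.1692]
tcp_rot: [[0.001, -0.514, 0.858], [-0.0, 0.858, 0.514], [-1.0, -0.0, 0.001]]
force: [0.2, -0.4, 0.4]
opening: 0.265
```

```bash
python3 look2.py v
```

```text
t 27.0 tcp [144.4  11.4 169.2] psi 132.3 w 23.1 B [154.5   0.3] A [134.3  22.5] F [ 0.24 -0.39  0.41]
```

View pics/v_s.png

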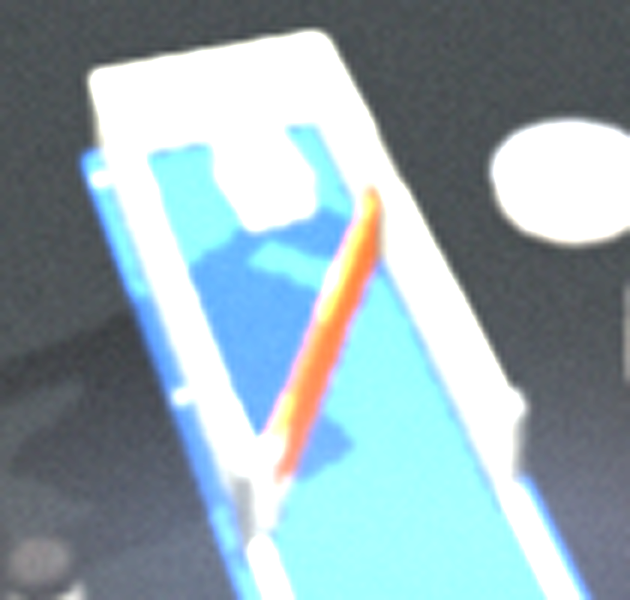

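View pics/v_t.png

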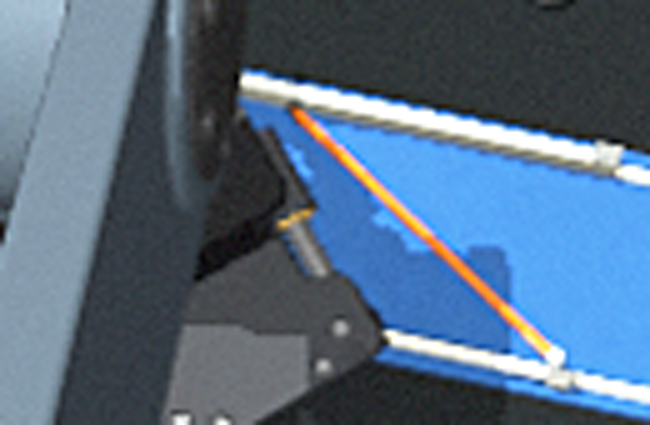

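```bash
python3 - <<'E'
from mv import *
from rig import capture,trace
c=capture("scene")
uv=np.array([[258,232],[318,210]])/6+[245,140]-.5-p[5:7]
print(Tinv(p,unproj(c,uv,.006))[:, :2].round(4)*1e3)
for t,z in(("specimen_mid",.016),("vial_red",.03),("dropper_blue",.04),("dish",.008),("vial_black",.03)):
    for d in trace("scene",t)[:5]:print(t,round(d["p"],2),Tinv(p,unproj(c,np.array(d["at"])-p[5:7],z))[0].round(3))
x0,y0=250,145;k=8
im=cv2.resize(c["pixels"][y0:y0+75,x0:x0+90,::-1],None,fx=k,fy=k,interpolation=cv2.INTER_CUBIC)
def L(a,b,col):
    g=((proj(c,T(p,[a,b]))+p[5:7]-[x0,y0]+.5)*k).astype(int);cv2.line(im,tuple(map(int,g[0])),tuple(map(int,g[1])),col,1)
L([0,.041,.046],[.137,-.042,.046],(255,0,255))
for x in(.16,.18,.2,.22,.238):L([x,-.045,.006],[x,.045,.006],(0,0,0))
cv2.imwrite("pics/w.png",im)
E
```

```text
[[173.6  -1.2]
 [180.3 -29.5]]
specimen_mid 0.96 [-0.203  0.019  0.016]
specimen_mid 0.77 [-0.174  0.129  0.016]
specimen_mid 0.68 [-0.158 -0.116  0.016]
specimen_mid 0.56 [ 0.206 -0.011  0.016]
vial_red 0.53 [-0.036 -0.122  0.03 ]
dropper_blue 0.78 [ 0.037 -0.121  0.04 ]
dropper_blue 0.26 [-0.044  0.128  0.04 ]
dish 0.62 [ 0.161 -0.146  0.008]
vial_black 0.82 [-0.029  0.128  0.03 ]
```

View pics/w.png

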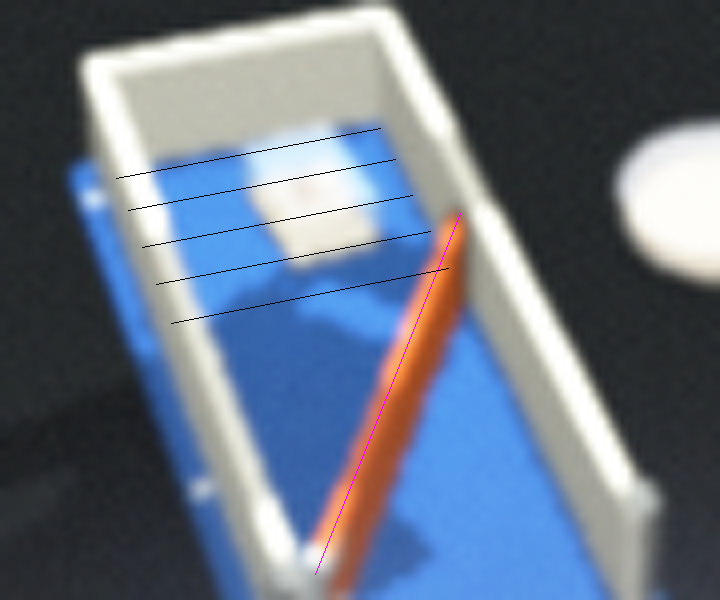

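```bash
python3 -c "
from rig import *
print(hand_in())"
```

```text
the job is handed in; nothing more can be done
None
```

I checked the block in and handed the job in at about 27 s on the robot clock; `hand_in()` gave no verdict. One finger pushed the flap open to about 0.35–0.45 rad (judged from the pictures). The other slid the block past it in small pushes. I then backed off and lifted straight up, and the flap swung shut.

Last checks in the pictures:
- **Block:** it lies flat inside the box with its rear edge at x ≈ 174–180 mm. Its centre is at about x 198, y −10 mm, turned about 13° counter-clockwise.
- **Flap:** its top edge lies on the drawn shut line.
- **Bystanders:** the vials and dish were found within a few mm of where they started. The dropper bottle came out about 10 mm off (network reading, scene camera). In the pictures I saw nothing touch it, so I read this as measurement noise, but I didn't confirm it.
- **Gripper:** it ended up clear above the tray, with force readings at noise level.

Points that disagreed with the description or went less than smoothly:
- **Block direction:** the block measured 44 mm along the lane and about 31 mm across, not long side across. I went by the pictures.
- **Finger tips:** they appeared to end about 25–28 mm above the stated TCP point, so I worked with the TCP just below z = 0.
- **Block turning:** it turned up to about 20° while being pushed, and I corrected that by shifting the contact point. There was no sign of it touching the flap, but I had no direct reading of the force between block and flap.

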